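# Weigh a rocked-up test block on a beam balance

## Task

Weigh the dark steel test block on the beam balance: press down its end at the sloping relief so that it rocks up in its nest, lift it out by the raised end and lay it flat on the black rubber mat, let it go, then take it again and set it level, ground field up, in the middle of the hung pan. Then slide the brass poise along the beam until the beam balances level, and leave it so, without disturbing the bottle, film roll and beaker.

Things in the scene. Friction and masses are not known exactly. Their poses are not given: they have to be found in the camera images.
- steel_block: Dark steel hardness test block, a flat slab 40 (x) x 60 (y) x 16 (z) mm with a bright ground field (24 x 36 mm) on top, 0.19 to 0.30 kg (differs each time). Origin: centre of its 40 x 60 underside; z up when it lies level. It starts level in the nest, its axes parallel to the nest's.
- nest: Fixed aluminium nest, 67 (x) x 120 (y, -45 to +75) mm, 36 high, on a dark foot plate 75 x 136 x 4 mm. Origin: on the worktop under the middle of the block as it starts, z up. The block starts in its pocket, underside on the floor at z = 20 mm, top flush with the nest's top. Only 1.5 mm gaps to the long walls (inner faces x = +-21.5 mm) and the -y end wall: no room for fingers.
- press_point (a point): At the nest's top level, 27 mm from its origin towards +y, on the block's +y end (3 mm inside it) by the sloping relief: the flat floor ends at y = +1.5 mm, then slopes down 32 degrees; the +y wall leans outward, to 64 mm at the top. Pressed down 11 mm here, the block rocks about the floor's edge; its top edge there also moves 4 mm outward (+y): follow it.
- raised_end (a point): At the nest's top level, 16 mm from its origin towards -y. Rocked beyond 12 degrees, the block tips on by itself and rests on the slope, tilted about 32 degrees; its -y end stands here up to 14 mm proud of the nest's top (peak about y = -17 mm), where it can be pinched across its 40 mm width (nest's x) with the fingertips just above the nest's top.
- mat: Fixed black rubber mat on the worktop, 130 (x) x 150 (y) x 4 mm. Origin: centre of its underside, z up; its top is 4 mm above the origin.
- balance: Fixed grey stand of the beam balance: base 100 (x) x 120 (y) x 14 mm, two cheeks up to 132 mm. Origin: centre of its underside on the worktop. The beam lies along its y axis: pan at +y, poise at -y. z up.
- pivot (a point): The beam's pivot on the stand, 120 mm above the worktop; axes as the stand's.
- beam (a joint): Beam angle, rad: 0 = level (balanced), positive = pan end down; stops at -0.09 and +0.09. Damped: settles in about 1.5 s. Between the stops 1 mm of poise travel turns the settled beam by about 0.0054 rad. A red needle hanging below the pivot on the robot's side points at the red mark of a white plate when level. Bar 12 x 16 mm, reaching 285 mm from the pivot on the -y side.
- fork (a point): Middle of the beam's fork end, on the beam's centre line 140 mm from the pivot (+y), above the pan. The fork's cross bar is 45 mm from the pivot (10 mm thick), its two tines lie along the beam at x = +-66 mm (inner faces +-62), 14 mm high. Axes as the beam's.
- poise (a joint): Travel of the poise along the beam, m, 0 = nearest the pivot (70 mm from it), growing outwards (towards -y of the stand), up to 0.185. It stays where it is left (0.7 N friction). Outwards lifts the pan. The empty pan balances at about 0; the loaded beam balances between 0.10 and 0.17, depending on the block's mass.
- poise_grip (a point): Middle of the black grip on top of the brass poise (0.25 kg, straddles the beam): 20 mm along the beam, 30 mm across, 38 mm high; this point lies 13 mm below the grip's top and 24 mm above the brass body (36 x 34 mm). It stands 45 mm above the beam's centre line; axes as the beam's (y along the beam, towards the pan).
- pan_centre (a point): Centre of the top face of the hung steel pan, 102 (x, across the beam) x 66 (y, along it) mm, 40 mm below the fork's centre line; 80 mm above the worktop when the beam is level, 12.5 mm up or down at the stops. A linkage keeps it level. Lips 4 mm high at its x ends (inner faces +-48 mm), 20 mm wide straps there up to the fork (x = +-52.5 mm); open on its y sides. Axes as the stand's.
- mint_bottle: Bystander: clear bottle with a mint-green cap, 70 mm across, 142 mm high, stands at the back. Origin: centre of its underside.
- film: Bystander: roll of sealing film, 64 mm across, 50 mm high, back right. Origin: centre of its underside.
- beaker: Bystander: small glass beaker, 54 mm across, 69 mm high, right. Origin: centre of its underside.

How it is judged:
By the outcome, as a careful person would: the job done as asked, in the order asked, and still so for the second after the job is handed in, with the robot touching nothing.
It also fails if it takes over 72 s, if anything falls off the work surface, if the arm or the gripper's body presses on something with over 40 N, if the wrist force passes 120 N, or if a joint passes its speed limit or range.

## Robot

A 6-joint arm with a two-finger parallel gripper is mounted at the origin on the work surface; the furniture and walls round the work are solid. World frame = base frame: x ahead of the robot, y to its left, z up, the work surface at z = 0. Lengths are in m, angles in rad, forces in N, time in s.
With the tool pointing down it reaches from about 0.4 to 0.825 m from the base axis. Payload 7 kg.
Tool frame: the origin (TCP) lies at the very end of the fingers, on their centre line; the grasp point (between the pads) lies 19 mm behind it; z points along the fingers, y is the line along which they close (so a half turn about z gives the same grasp; the last joint's range is limited). The gripper opens to 88 mm and grips with 3 to 60 N. Pads are 19 mm wide; open, the fingers measure 130 mm over their backs; the gripper's body (78 mm by 193 mm) begins 47 mm behind the grasp point.
Start: joints at [1.433, 0.359, 0.012, 0, -1.224, -0.288], TCP at [0.279, 0.615, 0.227] pointing down, gripper open.
Joint ranges: [-3.07, 3.07], [-1.43, 2.12], [-1.02, 1.25], [-3.03, 1.67], [-3.05, -0], [-3.03, 3.03]. Speed limits (rad/s): [2.39, 2.39, 3.01, 3.14, 3.14, 3.14].

## Interface

Orientations are given as [roll, pitch, yaw] about the fixed x, y, z axes, in that order (R = Rz(yaw) Ry(pitch) Rx(roll)).
In Python, from station import arm, vision gives the robot as it stands. The module is installed in compiled form; this text tells all that it offers.
- The arm moves only by the tool jog_arm, never from a script. Its argument "steps" is a list that holds one entry, the list of rows, each a list of 7 numbers: the closure in counts, from 0 (fully open) to 255 (shut), then the shift along the tool's x, y, z scaled (see below), then the turn, a rotation vector about the tool's x, y, z scaled (see below). In form: [[[grip, dx, dy, dz, rx, ry, rz], ...]]. A call has 1 to 8 rows; each row is the pose to reach, as a shift and turn from the pose commanded when the call began, along the tool's axes at that moment; what a row does not reach only later rows make up. The controller multiplies each number of a shift by 250 mm and each number of a turn by 45 degrees. A row lasts 1/10 s, in which the tool goes at most 50 mm and 8.59 degrees, less where a joint would pass 70% of its speed; a pose out of reach is approached as far as the arm can. A call with a number of a shift or a turn outside -1 to 1 is refused whole. A call with a gripper value outside its range is refused whole. The fingers move at their own pace and stop on an object; "newtons" is the grip in N (left out, the last holds). Time passes only in rows, so rows that repeat a pose let the fingers close. It gives the time, the measured TCP pose, the force, the opening and the grip force at its end, in the units of the state.
- arm.get_state(): the state, without advancing time (a new reading comes with each control period).
- vision.grab_frame(name): name is "scene" or "side" or "wrist"; returns a dict with "color" (420x560x3 uint8, red, green, blue), "vfov" (degrees; the focal length in pixels is half the picture's height over the tangent of half this angle, whatever the lens; pixels are square), "cx", "cy" (the principal point, pixels), "k1" (the pictures are not rectified: a ray, as slopes to the right and down, at radius r is drawn at 1 + k1 r^2 times it, then the intrinsics apply), "extrinsics" (4x4, takes a point from world to camera coordinates). Camera axes: x right, y down, z forward; pixel columns grow to the right and rows downward; lengths in m; the calibration is good to about 2 mm. A picture is of the moment at which its call begins. There is no depth.
- arm.job_done(): hands the job in; it is judged then, once.
The state is a dict: "t": time; "q": joint angles; "qd": joint speeds; "joint_efforts": joint torques, N m; "eef_pos": TCP position; "ee_rot": TCP orientation; "force": force on the tool from outside, world axes, zero at the start; "moment": the same for the moment, N m; "width": finger opening in m; "gripper_force": force on a finger pad.
Only numpy, scipy, OpenCV 4.12 (cv2) and the standard library are available. Lean on these libraries where they do the work, as an engineer would, in place of code of your own. Each camera call takes 0.05 s, during which the arm holds its last target. There are 200 camera calls.

## Working session

There is one attempt and no reset: what is moved stays moved. The work goes in short steps, Python scripts to look and compute and a tool call to move; the robot and the scene stay as the last step left them, time stands still between calls to the robot, and variables do not carry over. Pictures are saved under pics/ and viewed, at most 10 in all, crops included, and the job is handed in when it is done.

Besides the shell and the picture viewer there is one more tool, called after "Emit:" by a JSON object that holds its "api" and its "payload". jog_arm: Moves the arm, as the interface text tells. Its arguments: {"type":"object","properties":{"steps":{"type":"array","items":{"type":"array","items":{"type":"array","items":{"type":"number"}}}},"newtons":{"type":"number"}},"required":["steps"]}

```bash
mkdir -p pics; cat > h.py <<'E'
import numpy as np, cv2
from station import arm, vision
def grab(n,save=None):
    f=vision.grab_frame(n)
    if save: cv2.imwrite('pics/'+save+'.png',f['color'][:,:,::-1])
    return f
def ray(f,u,v):
    F=210/np.tan(np.radians(f['vfov'])/2)
    d=np.array([(u-f['cx'])/F,(v-f['cy'])/F]); s=d.copy()
    for _ in range(20): s=d/(1+f['k1']*(s@s))
    E=np.array(f['extrinsics']); R=E[:3,:3]
    return -R.T@E[:3,3], R.T@np.array([s[0],s[1],1])
def onz(f,u,v,z):
    o,d=ray(f,u,v); return o+d*(z-o[2])/d[2]
def proj(f,p):
    F=210/np.tan(np.radians(f['vfov'])/2)
    E=np.array(f['extrinsics']); c=E[:3,:3]@np.array(p)+E[:3,3]; s=c[:2]/c[2]
    s=s*(1+f['k1']*(s@s)); return s*F+[f['cx'],f['cy']]
def tri(fa,a,fb,b):
    o1,d1=ray(fa,*a);o2,d2=ray(fb,*b)
    t=np.linalg.lstsq(np.c_[d1,-d2],o2-o1,rcond=None)[0]
    p,q=o1+d1*t[0],o2+d2*t[1]; return (p+q)/2,np.linalg.norm(p-q)
E
python3 - <<'E'
from h import *
np.set_printoptions(precision=4,suppress=True)
for n in ['scene','side','wrist']:
    f=grab(n,n+'0'); o,d=ray(f,280,210); print(n,f['vfov'],f['k1'],o,d)
s=arm.get_state()
for k in s: print(k,s[k])
E
```

```text
scene 44.169838479067245 -0.17698113986710148 [-0.0764 -0.9196  1.1782] [ 0.4102  0.5758 -0.7074]
side 50.49145664135318 -0.053213817311262644 [ 0.1235 -1.0782  0.7851] [ 0.3027  0.7928 -0.5291]
wrist 59.09420112603617 -0.09871181876087048 [0.3445 0.5852 0.3849] [-0.2299  0.0849 -0.97  ]
t 0.15
q [ 1.4331  0.3592  0.0113 -0.0003 -1.2241 -0.2881]
qd [-0.0009 -0.0021  0.0044 -0.0002 -0.0009  0.0006]
joint_efforts [ -0.0013 -58.3272  29.329    7.0012   0.0088  -0.0001]
eef_pos [0.2786 0.6144 0.2259]
ee_rot [ 3.1403 -0.0001 -0.4259]
force [-0.6481  0.027  -0.1627]
moment [-0.0673 -0.034   0.0057]
gripper_force 0.0
width 0.08722314007429638
```

View pics/scene0.png

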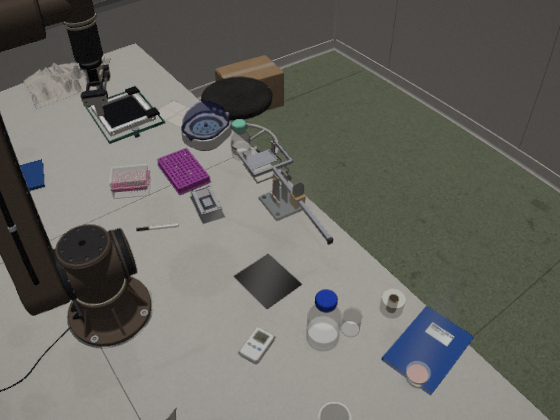

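View pics/side0.png

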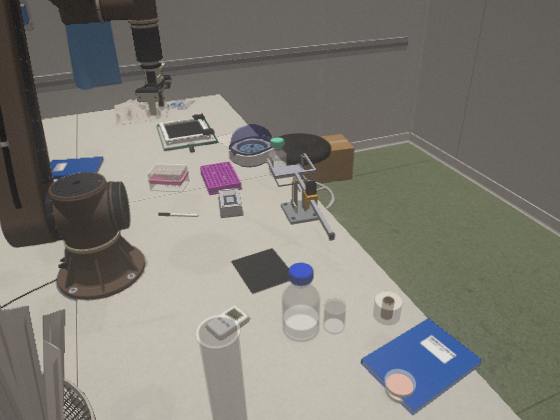

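The scene view shows the nest at about (207,203), the mat at (268,280) and the balance at (285,200), with its pan near (262,160) and the beam end at (330,240). The bystanders are near (240,130), (392,303) and (350,320). I'll enlarge both views.

```bash
python3 - <<'E'
import cv2,numpy as np
a=cv2.imread('pics/scene0.png')[110:310,180:340]; b=cv2.imread('pics/side0.png')[130:300,200:346]
a=cv2.resize(a,(400,500),interpolation=cv2.INTER_CUBIC);b=cv2.resize(b,(400,466),interpolation=cv2.INTER_CUBIC)
c=np.zeros((500,800,3),np.uint8);c[:,:400]=a;c[:466,400:]=b
cv2.imwrite('pics/c1.png',c)
from h import *
import pickle
np.set_printoptions(precision=4,suppress=True)
f=grab('scene'); g=grab('side')
for n,uv,z in [('nest',(207,203),.036),('mat',(268,280),.004),('pivot',(285,195),.05),('base',(282,205),.014),('beamend',(330,240),.12),('bottlecap',(240,124),.142)]:
    print(n,onz(f,*uv,z))
for n,uv,z in [('nest',(230,202),.036),('mat',(263,270),.004),('beamend',(331,235),.12),('cap',(277,142),.142)]: print('s',n,onz(g,*uv,z))
E
```

```text
nest [0.4166 0.1722 0.036 ]
mat [ 0.4132 -0.1714  0.004 ]
pivot [0.6299 0.044  0.05  ]
base [0.6171 0.0427 0.014 ]
beamend [ 0.58   -0.2328  0.12  ]
bottlecap [0.6571 0.3424 0.142 ]
s nest [0.4192 0.1553 0.036 ]
s mat [ 0.414  -0.1773  0.004 ]
s beamend [ 0.5803 -0.2472  0.12  ]
s cap [0.6525 0.323  0.142 ]
```

View pics/c1.png

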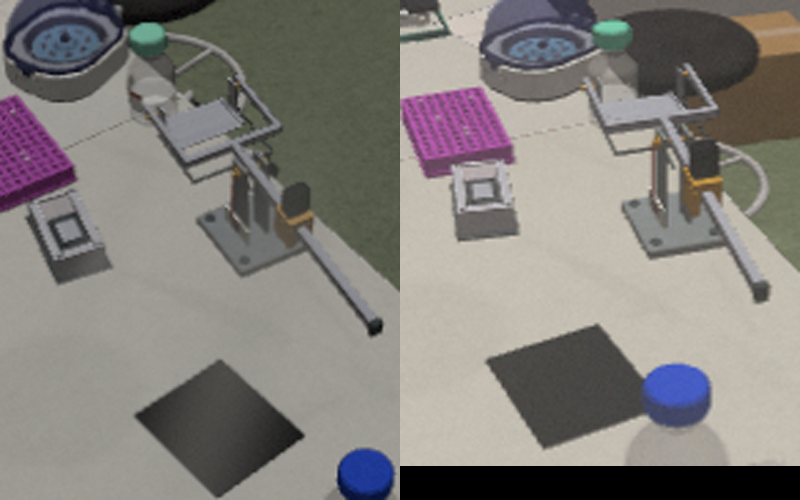

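The crop shows the nest in detail, with its bright field facing up. It also shows the beam with the pan at the far end, the brass poise close to the pivot and the black beam tip. Next I'll take the wrist camera over there.

```bash
cat >> h.py <<'E'
from scipy.spatial.transform import Rotation as Ro
def go(pos,rpy=None,frm=None):
    """row values (shift/0.25, turn/45deg) from measured (or given) pose to the target"""
    s=arm.get_state(); p0=np.array(s['eef_pos']) if frm is None else np.array(frm[:3]); e=s['ee_rot'] if frm is None else frm[3:]
    R0=Ro.from_euler('xyz',e); R1=R0 if rpy is None else Ro.from_euler('xyz',rpy)
    d=R0.inv().apply(np.array(pos)-p0)/.25; r=(R0.inv()*R1).as_rotvec()/(np.pi/4)
    return np.round(np.r_[d,r],4).tolist()
E
python3 - <<'E'
from h import *
a=[.39,.38,.25,np.pi,0,-1.0]
print(go(a[:3],a[3:])); print(go([.47,.15,.25],[np.pi,0,-np.pi/2],a))
E
```

```text
[0.7929, 0.6706, -0.0949, 0.0009, -0.0003, 0.7312]
[0.9471, 0.2278, 0.0, 0.0, -0.0, 0.7268]
```

Emit:
{"api": "jog_arm", "payload": {"steps": [[[0,0.793,0.671,-0.095,0,0,0.731],[0,0.793,0.671,-0.095,0,0,0.731],[0,0.793,0.671,-0.095,0,0,0.731],[0,0.793,0.671,-0.095,0,0,0.731],[0,0.793,0.671,-0.095,0,0,0.731],[0,0.793,0.671,-0.095,0,0,0.731]]]}}

```text
t: 0.85
eef_pos: [0.3913, 0.3763, 0.2514]
ee_rot: [-3.141, 0.0, -1.003]
force: [0.1, 0.2, 0.1]
width: 0.0876
gripper_force: 0.0
```

Emit:
{"api": "jog_arm", "payload": {"steps": [[[255,0.947,0.228,0,0,0,0.727],[255,0.947,0.228,0,0,0,0.727],[255,0.947,0.228,0,0,0,0.727],[255,0.947,0.228,0,0,0,0.727],[255,0.947,0.228,0,0,0,0.727],[255,0.947,0.228,0,0,0,0.727]]], "newtons": 10}}

```text
t: 1.45
eef_pos: [0.4708, 0.1463, 0.2504]
ee_rot: [3.142, -0.0, -1.575]
force: [0.5, 0.9, -0.3]
width: 0.045
gripper_force: 0.0
```

```bash
python3 - <<'E'
from h import *
f=grab('wrist','w1'); s=arm.get_state(); print(s['t'],s['eef_pos'],s['ee_rot'],s['q'],s['width'])
import pickle; pickle.dump(f,open('w1.pkl','wb'))
E
```

```text
1.5 [0.4705399  0.14802592 0.25034024] [-3.14153798e+00  2.78839597e-05 -1.57457483e+00] [ 7.04159087e-01  3.94740453e-02 -3.39583437e-01  1.54683579e-05
 -1.19167918e+00 -7.07943319e-01] 0.04099895724190703
```

View pics/w1.png

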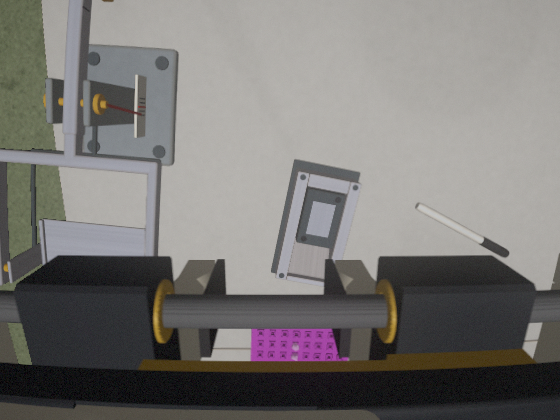

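The wrist view shows the nest with the ground field at (321,219), its slope end towards the bottom of the picture (+y) near (310,262), and top bolts at (302,177), (356,187) and (282,275). The balance fork and pan are at the left and are partly hidden. I'll shift the camera for a second view that also takes in the pan.

Emit:
{"api": "jog_arm", "payload": {"steps": [[[255,-0.28,-0.2,0,0,0,0],[255,-0.28,-0.2,0,0,0,0],[255,-0.28,-0.2,0,0,0,0],[255,-0.28,-0.2,0,0,0,0]]]}}

```text
t: 1.9
eef_pos: [0.5198, 0.2215, 0.2493]
ee_rot: [3.14, -0.001, -1.569]
force: [0.3, -0.5, 0.5]
width: 0.0091
gripper_force: 0.0
```

```bash
python3 - <<'E'
from h import *
f=grab('wrist','w2'); s=arm.get_state(); print(s['t'],s['eef_pos'],s['ee_rot'],s['width'])
import pickle; pickle.dump(f,open('w2.pkl','wb'))
im=f['color'][:300]; cv2.imwrite('pics/w2c.png',cv2.resize(im[:,:,::-1],(800,429),interpolation=cv2.INTER_CUBIC))
E
```

```text
1.95 [0.51952197 0.22084709 0.24970956] [ 3.14059641e+00 -6.77980135e-04 -1.56951235e+00] 0.004928734789420499
```

View pics/w2c.png

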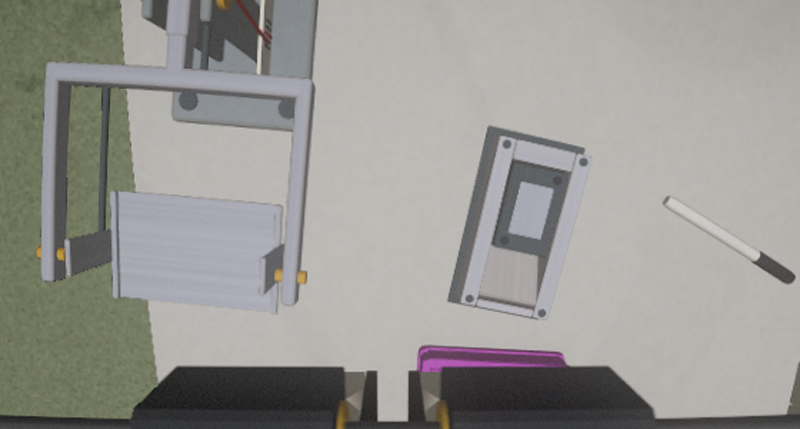

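The enlarged w2 picture shows the nest bolts at full-size pixels (355,101), (410,113), (328,209) and (379,219), and the field at (370,147). The pan corners are at about (79,134), (197,144), (194,219) and (81,208), with strap pins at (42,179) and (210,194). Now I'll measure.

```bash
cat > m1.py <<'E'
from h import *
import pickle
np.set_printoptions(precision=4,suppress=True)
F=[pickle.load(open(n+'.pkl','rb')) for n in('w1','w2')]
def field(f,c,r=45):
    g=cv2.cvtColor(f['color'],cv2.COLOR_RGB2GRAY); x0,y0=int(c[0]-r),int(c[1]-r); g=g[y0:y0+2*r,x0:x0+2*r]
    m=(g>(130)).astype(np.uint8); n,l,st,ce=cv2.connectedComponentsWithStats(m,connectivity=4)
    i=l[r,r]; cs,_=cv2.findContours((l==i).astype(np.uint8),cv2.RETR_EXTERNAL,cv2.CHAIN_APPROX_NONE)
    b=cv2.boxPoints(cv2.minAreaRect(cs[0])); print('field area',st[i,4],g[r,r]); 
    return b+[x0,y0],ce[i]+[x0,y0]
def dots(f,pts,r=5):
    g=cv2.cvtColor(f['color'],cv2.COLOR_RGB2GRAY).astype(float); o=[]
    for u,v in pts:
        w=g[v-r:v+r+1,u-r:u+r+1]; d=np.clip(np.percentile(w,60)-25-w,0,None); yy,xx=np.mgrid[-r:r+1,-r:r+1]; d=d*(xx**2+yy**2<=r*r)
        o.append((u+(d*xx).sum()/d.sum(),v+(d*yy).sum()/d.sum()))
    return np.array(o)
b1,c1=field(F[0],(321,219));b2,c2=field(F[1],(370,147))
print(c1,c2,'ctr',tri(F[0],c1,F[1],c2))
P=np.array([onz(F[1],*q,.036) for q in b2]); print(P,[np.linalg.norm(P[i]-P[i-1]) for i in range(4)],P.mean(0))
P=np.array([onz(F[0],*q,.036) for q in b1]); print(P.mean(0))
d1=dots(F[0],[(302,177),(356,187),(282,275)]);d2=dots(F[1],[(355,101),(409,113),(328,209),(379,219)])
print(d1,d2)
for a,b in zip(d1,d2): print(tri(F[0],a,F[1],b))
B=np.array([onz(F[1],*q,.036) for q in d2]); print(B,B.mean(0))
for a,b in [(0,2),(1,3)]: v=B[b]-B[a]; print('nest yaw from bolts',np.degrees(np.arctan2(-v[0],v[1])))
print('fieldyaw')
for i in range(4): v=np.array(onz(F[1],*b2[i],.036))-onz(F[1],*b2[i-1],.036); print(np.degrees(np.arctan2(-v[0],v[1])))
for z in (.07,.08,.09):
  Q=np.array([onz(F[1],*q,z) for q in [(79,134),(197,143.5),(194,219),(81,208)]]); print(z,Q[:,:2].tolist(),Q.mean(0),np.linalg.norm(Q[0]-Q[1]),np.linalg.norm(Q[1]-Q[2]))
E
python3 m1.py
```

```text
field area 754 162
field area 879 168
[320.2626 218.8435] [371.1991 146.8578] ctr (array([0.4225, 0.1774, 0.0373]), np.float64(0.000165363084947986))
[[0.4376 0.1931 0.036 ]
 [0.4304 0.157  0.036 ]
 [0.4069 0.1622 0.036 ]
 [0.4136 0.1987 0.036 ]] [np.float64(0.024632926422008074), np.float64(0.03684085709172769), np.float64(0.02411500784549019), np.float64(0.03711833171947661)] [0.4221 0.1777 0.036 ]
[0.4222 0.1782 0.036 ]
[[302.5842 176.8532]
 [355.0476 187.0307]
 [281.449  275.1517]] [[354.3871 100.4013]
 [407.9788 112.9243]
 [328.0286 208.932 ]
 [378.8249 218.64  ]]
(array([0.4419, 0.133 , 0.0387]), np.float64(0.0003040718753644927))
(array([0.3878, 0.1437, 0.0375]), np.float64(0.00017032987850047816))
(array([0.463 , 0.2419, 0.0351]), np.float64(0.0003818008837016227))
[[0.4415 0.1328 0.036 ]
 [0.3873 0.1436 0.036 ]
 [0.4633 0.2416 0.036 ]
 [0.409  0.2519 0.036 ]] [0.4253 0.1925 0.036 ]
nest yaw from bolts -11.328718657132724
nest yaw from bolts -11.344031184131602
fieldyaw
-103.14936369782569
168.7173670395295
77.46169832186735
-10.494390273594032
0.07 [[0.6991072742940945, 0.16236425019973758], [0.5891559430014562, 0.17250582750773522], [0.5955216619621716, 0.2433446699726788], [0.7059601424470924, 0.23253882155932493]] [0.6474 0.2027 0.07  ] 0.11041805487925234 0.07112428544217443
0.08 [[0.6938124503855352, 0.1619921591234161], [0.5871088212280916, 0.17183417823698172], [0.5932865119146814, 0.24058060893006789], [0.7004629010300679, 0.2300939397076529]] [0.6437 0.2011 0.08  ] 0.10715656683377382 0.069023442360248
0.09 [[0.688517626476976, 0.16162006804709467], [0.585061699454727, 0.1711625289662282], [0.5910513618671911, 0.237816547887457], [0.6949656596130435, 0.22764905785598094]] [0.6399 0.1996 0.09  ] 0.1038950787882954 0.06692259927832163
```

```bash
python3 - <<'E'
from h import *
y=-.1977
print(go([.4188,.1597,.16],[np.pi,0,y]))
E
```

```text
[0.2438, 0.4028, 0.3594, 0.0017, 0.0001, -1.7466]
```

Emit:
{"api": "jog_arm", "payload": {"steps": [[[0,0.244,0.403,0.36,0,0,-0.9],[0,0.244,0.403,0.36,0,0,-0.9],[0,0.244,0.403,0.36,0,0,-0.9],[0,0.244,0.403,0.36,0,0,-0.9],[0,0.244,0.403,0.36,0,0,-0.9]]]}}

```text
t: 2.45
eef_pos: [0.4173, 0.1575, 0.16]
ee_rot: [3.141, -0.0, -0.857]
force: [0.6, 0.2, 0.1]
width: 0.0397
gripper_force: 0.0
```

Emit:
{"api": "jog_arm", "payload": {"steps": [[[0,0,0,0,0,0,-0.847],[0,0,0,0,0,0,-0.847],[0,0,0,0,0,0,-0.847],[0,0,0,0.2,0,0,-0.847],[0,0,0,0.4,0,0,-0.847],[0,0,0,0.4,0,0,-0.847],[0,0,0,0.4,0,0,-0.847]]]}}

```text
t: 3.15
eef_pos: [0.4191, 0.1587, 0.0611]
ee_rot: [3.14, 0.001, -0.2]
force: [-0.1, 0.1, 1.6]
width: 0.0868
gripper_force: 0.0
```

```bash
python3 - <<'E'
from h import *
f=grab('wrist','w3'); s=arm.get_state(); print(s['t'],s['eef_pos'],s['ee_rot'],s['width'],s['q'])
y=-.1977;n=np.array([.1965,.9805,0]); p=np.array([.4188,.1597,.04])
print(go(p,[np.pi,0,y])); print(go(p+n*.004+[0,0,-.015],[np.pi,0,y]))
E
```

```text
3.2 [0.42006704 0.15961336 0.06217724] [-3.14078341e+00 -1.29584513e-03 -1.99920769e-01] 0.0873760843383842 [ 0.8047092   0.17238036 -0.68780791  0.00101277 -0.70923025  0.56539878]
[-0.0052, 0.0007, 0.0887, -0.001, -0.0017, -0.0028]
[-0.0053, -0.0152, 0.1487, -0.001, -0.0017, -0.0028]
```

View pics/w3.png

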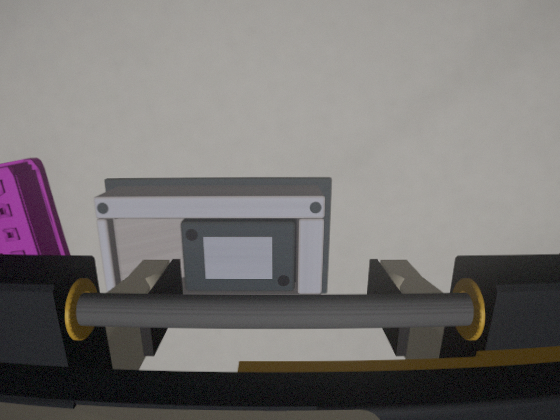

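The wrist view shows the left finger above the block's relief end, with the block's edge at column 183 and the field at (238,258). The right finger is outside the nest. Now I'll press.

Emit:
{"api": "jog_arm", "payload": {"steps": [[[0,-0.005,0,0.089,0,0,0],[0,-0.005,-0.001,0.105,0,0,0],[0,-0.005,-0.005,0.12,0,0,0],[0,-0.005,-0.01,0.135,0,0,0],[0,-0.005,-0.015,0.15,0,0,0],[0,-0.005,-0.016,0.152,0,0,0],[0,-0.005,-0.016,0.152,0,0,0]]]}}

```text
t: 3.9
eef_pos: [0.4189, 0.1633, 0.0224]
ee_rot: [3.141, 0.0, -0.199]
force: [-0.2, -0.1, -0.2]
width: 0.088
gripper_force: 0.0
```

```bash
python3 - <<'E'
from h import *
f=grab('wrist','w4'); g=grab('side'); s=arm.get_state(); print(s['t'],s['eef_pos'],s['ee_rot'],s['force'])
c=np.concatenate([f['color'][150:310,60:420],cv2.resize(g['color'][180:225,200:265],(360,249))],0)
cv2.imwrite('pics/w4c.png',c[:,:,::-1])
E
```

```text
4.0 [0.41894054 0.16326778 0.02244696] [-3.14156097e+00 -7.38666505e-05 -1.98801104e-01] [-0.1041982  -0.59535555 -0.17724097]
```

View pics/w4c.png

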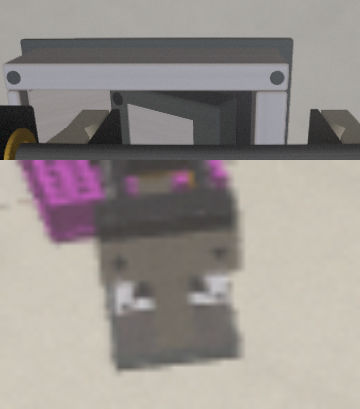

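The block has rocked up and now rests on the slope. Next I'll retract and turn 90°.

Emit:
{"api": "jog_arm", "payload": {"steps": [[[0,0,0,-0.15,0,0,0],[0,0,0,-0.31,0,0,0.2],[0,0,0,-0.31,0,0,1],[0,0,0,-0.31,0,0,1],[0,0,0,-0.31,0,0,1],[0,0,0,-0.31,0,0,1],[0,0,0,-0.31,0,0,1],[0,0,0,-0.31,0,0,1]]]}}

```text
t: 4.8
eef_pos: [0.4188, 0.1632, 0.0999]
ee_rot: [-3.142, 0.0, -0.985]
force: [0.6, -0.3, 0.5]
width: 0.0877
gripper_force: 0.0
```

Emit:
{"api": "jog_arm", "payload": {"steps": [[[0,0,0,0,0,0,1],[0,0,0,0,0,0,1],[0,0,0,0,0,0,1],[0,0,0,0,0,0,1],[0,0,0,0,0,0,1],[0,0,0,0,0,0,1],[0,0,0,0,0,0,1]]]}}

```text
t: 5.5
eef_pos: [0.4188, 0.1632, 0.0999]
ee_rot: [3.142, -0.0, -1.769]
force: [-0.4, -0.3, 0.0]
width: 0.0872
gripper_force: 0.0
```

```bash
python3 - <<'E'
from h import *
f=grab('wrist','w5'); s=arm.get_state(); print(s['t'],s['eef_pos'],s['ee_rot'],s['q'])
print(go([.4195,.1631,.0385],[np.pi,0,-1.7685]))
n=np.array([.1965,.9805,0]);o=np.array([.4224,.1778,0])
print(proj(f,o-n*.017+[0,0,.05]),proj(f,o-n*.0255+[0,0,.0364]))
E
```

```text
5.55 [0.41886267 0.16316971 0.09985328] [-3.14158476e+00  1.60770149e-05 -1.76741411e+00] [ 8.12280626e-01  1.16011101e-01 -6.41247434e-01 -2.59445181e-06
 -8.13519981e-01 -1.00889662e+00]
[-0.0002, -0.0026, 0.2454, -0.0, 0.0, 0.0014]
[272.47137876 238.65698468] [272.57057459 218.7804319 ]
```

View pics/w5.png

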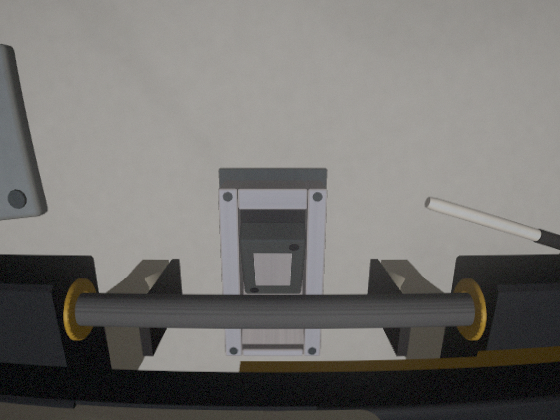

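The block rests tilted in the nest. Its raised end is at rows 222–248 and column 272, and the field starts near row 252, which agrees with my prediction. I'll go down and grip.

Emit:
{"api": "jog_arm", "payload": {"steps": [[[60,0,-0.003,0.12,0,0,0],[60,0,-0.003,0.22,0,0,0],[60,0,-0.003,0.245,0,0,0],[60,0,-0.003,0.245,0,0,0],[255,0,-0.003,0.245,0,0,0],[255,0,-0.003,0.245,0,0,0],[255,0,-0.003,0.245,0,0,0],[255,0,-0.003,0.245,0,0,0]]], "newtons": 50}}

```text
t: 6.35
eef_pos: [0.4199, 0.1634, 0.0392]
ee_rot: [-3.141, 0.001, -1.769]
force: [2.0, -1.7, 0.6]
width: 0.0403
gripper_force: 1.1
```

Emit:
{"api": "jog_arm", "payload": {"steps": [[[255,0,0,0,0,0,0],[255,0,0,0,0,0,0],[255,0,0,0,0,0,0]]]}}

```text
t: 6.65
eef_pos: [0.4199, 0.1631, 0.039]
ee_rot: [-3.141, 0.0, -1.769]
force: [-0.1, -0.9, 5.1]
width: 0.0394
gripper_force: 50.0
```

Gripped at 40 mm and 50 N. Now I'll lift.

Emit:
{"api": "jog_arm", "payload": {"steps": [[[255,0,0,-0.04,0,0,0],[255,0,0,-0.1,0,0,0],[255,0,0,-0.2,0,0,0],[255,0,0,-0.3,0,0,0],[255,0,0,-0.42,0,0,0],[255,0,0,-0.42,0,0,0]]]}}

```text
t: 7.25
eef_pos: [0.4212, 0.1644, 0.1475]
ee_rot: [-3.138, 0.005, -1.769]
force: [0.7, 0.5, -3.3]
width: 0.0392
gripper_force: 50.0
```

```bash
python3 - <<'E'
from h import *
np.set_printoptions(precision=4,suppress=True)
w=grab('wrist','w6');f=grab('scene','s6'); g=grab('side','d6'); s=arm.get_state(); print(s['t'],s['eef_pos'],s['ee_rot'],s['force'],s['width'],s['gripper_force'])
for q in (f,g):
    h=q['color']; m=((h.max(2)<75)).astype(np.uint8)
    n,l,st,ce=cv2.connectedComponentsWithStats(m)
    p=proj(q,[.413,-.175,.004]); i=l[int(p[1]),int(p[0])]
    cs,_=cv2.findContours((l==i).astype(np.uint8),cv2.RETR_EXTERNAL,cv2.CHAIN_APPROX_NONE)
    b=cv2.approxPolyDP(cs[0],5,True)[:,0]; P=np.array([onz(q,*x,.004) for x in b.astype(float)]); print(st[i],b.tolist(),P[:,:2].tolist(),P.mean(0))
a=cv2.resize(f['color'][100:320,130:350],(400,400));b=cv2.resize(g['color'][90:290,160:360],(400,400))
cv2.imwrite('pics/c6.png',np.concatenate([a,b],1)[:,:,::-1])
E
```

```text
7.4 [0.4189 0.1627 0.1431] [ 3.1407 -0.0002 -1.7701] [-0.7324  0.2704 -3.0706] 0.03897202774640912 49.99584496021271
[     0      0    560    420 197526] [[125, 336]] [[-0.0023253518395343203, -0.10556825581106555]] [-0.0023 -0.1056  0.004 ]
[244 250  44  41 615] [[270, 250], [259, 258], [267, 258], [268, 270], [259, 263], [253, 279], [244, 277], [256, 290], [287, 280], [284, 268], [276, 268], [283, 264], [276, 255], [266, 256]] [[0.46321232614254015, -0.10019763107481194], [0.42143582776139565, -0.12310684783938042], [0.44231139766216365, -0.13193156021681707], [0.426634827455336, -0.18259042789503377], [0.4140078740020859, -0.14435006407616668], [0.3769231129538689, -0.20205320210740696], [0.3572600460756844, -0.18500828999705643], [0.3702958457812654, -0.24589302785798228], [0.45874586273312995, -0.2408451617148275], [0.47004364797970055, -0.19166105215466467], [0.4498287599143968, -0.18311767907357246], [0.47398924789120833, -0.17448087285498615], [0.4707400021509775, -0.128984875200564], [0.44284939036209, -0.12220004704104526]] [ 0.4313 -0.1683  0.004 ]
```

View pics/w6.png

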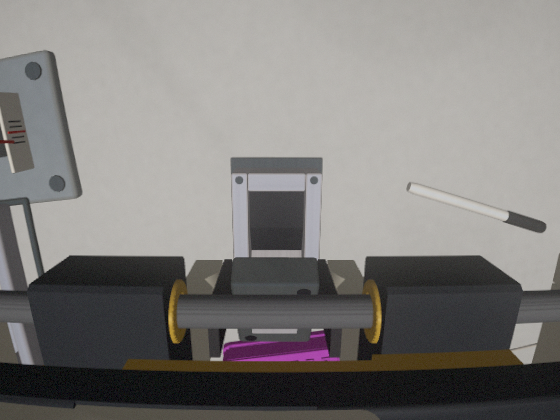

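```bash
python3 - <<'E'
from h import *
np.set_printoptions(precision=4,suppress=True)
w=grab('wrist')
s=arm.get_state(); T=np.array(s['eef_pos']); n=np.array([.1965,.9805,0]);z=np.array([0,0,1]);x=np.array([.9805,-.1965,0])
for a in (26,32,40):
    c,sn=np.cos(np.radians(a)),np.sin(np.radians(a)); u=n*sn+z*c; v=n*c-z*sn
    # keep point near pads' centre fixed: peak at 32deg
    k=T+n*.003+z*.004
    c0,s0=np.cos(np.radians(32)),np.sin(np.radians(32)); pk=np.array([-.005,.007])  # peak rel k in (n,z)
    d=np.array([pk@[c0,-s0],pk@[s0,c0]])
    P=k+v*d[0]+u*d[1]; B=P-u*.016; f=P+v*.012
    print(a,[proj(w,q).round(1).tolist() for q in (P-x*.02,P+x*.02,B-x*.02,B+x*.02,f,P+v*.048)])
g=cv2.cvtColor(w['color'],cv2.COLOR_RGB2GRAY); print(g[255:345:2,285].tolist()); print(w['color'][150:420].shape)
# mat, loose
for q,nm in ((grab('scene'),'s'),(grab('side'),'d')):
    p=proj(q,[.413,-.175,.004]).astype(int); h=cv2.cvtColor(q['color'],cv2.COLOR_RGB2GRAY); print(p,h[p[1],p[0]-60:p[0]+60:4].tolist())
    m=(h<85).astype(np.uint8); m2=np.zeros_like(m); m2[p[1]-45:p[1]+45,p[0]-45:p[0]+45]=m[p[1]-45:p[1]+45,p[0]-45:p[0]+45]
    nn,l,st,ce=cv2.connectedComponentsWithStats(m2,connectivity=4); i=1+np.argmax(st[1:,4])
    cs,_=cv2.findContours((l==i).astype(np.uint8),cv2.RETR_EXTERNAL,cv2.CHAIN_APPROX_NONE)
    b=cv2.approxPolyDP(cs[0],5,True)[:,0].astype(float); P=np.array([onz(q,*e,.004) for e in b]); print(st[i],b.tolist(),P[:,:2].tolist())
E
```

```text
26 [[318.9, 279.7], [228.0, 279.7], [315.9, 253.1], [231.0, 253.2], [273.5, 296.4], [273.6, 337.4]]
32 [[319.0, 281.7], [227.9, 281.8], [316.3, 252.7], [230.7, 252.7], [273.5, 296.0], [273.6, 330.6]]
40 [[319.1, 284.4], [227.8, 284.5], [316.8, 252.5], [230.1, 252.6], [273.5, 295.3], [273.6, 321.2]]
[131, 94, 66, 66, 68, 66, 65, 65, 65, 64, 69, 64, 67, 61, 75, 79, 73, 79, 77, 76, 49, 47, 54, 69, 76, 84, 82, 86, 96, 96, 95, 99, 97, 100, 97, 93, 87, 153, 158, 121, 77, 73, 76, 62, 61]
(270, 560, 3)
[268 280] [159, 158, 157, 156, 158, 158, 157, 147, 47, 56, 62, 67, 74, 76, 76, 72, 72, 67, 61, 53, 46, 42, 37, 160, 163, 163, 163, 163, 166, 162]
[ 234  254   68   55 1894] [[268.0, 254.0], [234.0, 276.0], [266.0, 308.0], [301.0, 284.0]] [[0.4681640127922685, -0.09238416679533468], [0.34240297791159996, -0.10296332307723399], [0.3543456794067871, -0.2464251704230782], [0.4802820575790149, -0.23749042619923388]]
[262 269] [190, 191, 190, 191, 191, 192, 196, 196, 194, 77, 74, 75, 74, 75, 70, 71, 71, 72, 74, 71, 75, 72, 97, 101, 99, 98, 96, 100, 189, 193]
[ 232  249   75   44 1680] [[232.0, 261.0], [252.0, 292.0], [286.0, 280.0], [306.0, 283.0], [292.0, 277.0], [272.0, 249.0]] [[0.34692965293623446, -0.10642141569178065], [0.35836211444484944, -0.24907092866170788], [0.4563067964831277, -0.23981595853855198], [0.5001287949269336, -0.27124543344880236], [0.4756377981254751, -0.23484061231724174], [0.4702521974257948, -0.0979665664289544]]
```

The lifted block hangs at about 30° with its end face at rows 258–282. The mat centre is near (0.412, -0.171). I'll carry the block over and level it in flight.

```bash
python3 - <<'E'
from h import *
s=arm.get_state(); y=-1.7685
a=[.4135,-.02,.12,np.pi,0,y]
R=Ro.from_euler('xyz',[np.pi,0,y])*Ro.from_rotvec([0,-np.radians(30),0])
e=R.as_euler('xyz'); print(e,R.as_matrix()[:,2])
print(go(a[:3],a[3:])); print(go([.4074,-.193,.06],e,a))
E
```

```text
[ 3.14159265  0.52359878 -1.7685    ] [ 0.09820913  0.4902601  -0.8660254 ]
[0.7196, -0.1233, 0.0911, 0.0019, -0.0023, -0.0017]
[0.6833, -0.112, 0.24, -0.0, -0.6667, -0.0]
```

Emit:
{"api": "jog_arm", "payload": {"steps": [[[255,0.3,-0.05,0.04,0,0,0],[255,0.6,-0.1,0.08,0,0,0],[255,0.72,-0.123,0.091,0,0,0],[255,0.72,-0.123,0.091,0,0,0]]]}}

```text
t: 7.95
eef_pos: [0.4126, -0.022, 0.1196]
ee_rot: [3.139, -0.001, -1.77]
force: [-0.5, 0.6, -2.5]
width: 0.0389
gripper_force: 50.0
```

Emit:
{"api": "jog_arm", "payload": {"steps": [[[255,0.15,-0.025,0.05,0,-0.12,0],[255,0.3,-0.05,0.1,0,-0.28,0],[255,0.45,-0.075,0.15,0,-0.44,0],[255,0.6,-0.1,0.2,0,-0.6,0],[255,0.683,-0.112,0.24,0,-0.667,0],[255,0.683,-0.112,0.24,0,-0.667,0],[255,0.683,-0.112,0.24,0,-0.667,0]]]}}

```text
t: 8.65
eef_pos: [0.4058, -0.1977, 0.0568]
ee_rot: [3.135, 0.527, -1.782]
force: [-0.8, 0.5, -2.0]
width: 0.0385
gripper_force: 50.0
```

```bash
python3 - <<'E'
from h import *
s=arm.get_state(); print(s['t'],s['eef_pos'],s['ee_rot'],s['q'],s['force'],s['width'])
f=grab('side','d7');w=grab('wrist','w7')
a=cv2.resize(f['color'][200:310,190:330],(400,314));b=cv2.resize(w['color'],(400,300))
cv2.imwrite('pics/c7.png',np.concatenate([a,b],0)[:,:,::-1])
e=[np.pi,.5236,-1.7685]
print(go([.4074,-.193,.020],e),go([.4074,-.193,.0115],e))
E
```

```text
8.65 [ 0.40584303 -0.19770771  0.05681307] [ 3.13525409  0.52678549 -1.78191414] [-0.49694924  0.36937307 -0.32721181 -0.56510414 -1.113846    0.60379703] [-0.80381182  0.54393296 -2.04294563] 0.038544795351076196
[0.0738, -0.0029, 0.1364, 0.0009, 0.0009, -0.0093] [0.0908, -0.003, 0.1659, 0.0009, 0.0009, -0.0093]
```

View pics/c7.png

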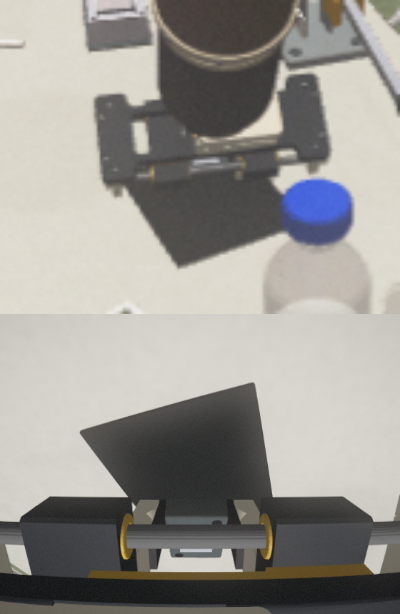

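The side and wrist views show the block held level over the mat, well inside its edges. I'll lower it.

Emit:
{"api": "jog_arm", "payload": {"steps": [[[255,0.04,-0.002,0.07,0,0,-0.005],[255,0.074,-0.003,0.136,0,0,-0.009],[255,0.074,-0.003,0.136,0,0,-0.009],[255,0.074,-0.003,0.136,0,0,-0.009]]]}}

```text
t: 9.15
eef_pos: [0.409, -0.1904, 0.0226]
ee_rot: [-3.138, 0.523, -1.759]
force: [-0.3, 0.3, -2.4]
width: 0.039
gripper_force: 50.0
```

```bash
python3 - <<'E'
from h import *
s=arm.get_state(); print(s['t'],s['eef_pos'],s['ee_rot'],s['force'],s['moment'],s['width'])
e=[np.pi,.5236,-1.7685]; p=s['eef_pos']
for z in (.015,.0125,.0105): print(go([p[0],p[1],z],e))
E
```

```text
9.15 [ 0.40897466 -0.19041475  0.02260302] [-3.13817717  0.52332624 -1.75925588] [-0.32600713  0.28808017 -2.37418059] [-2.07539408  0.32749879  0.02707857] 0.03904357526878173
[0.0152, 0.0001, 0.0263, 0.0015, -0.0003, 0.0102]
[0.0202, 0.0001, 0.035, 0.0015, -0.0003, 0.0102]
[0.0242, 0.0001, 0.0419, 0.0015, -0.0003, 0.0102]
```

Emit:
{"api": "jog_arm", "payload": {"steps": [[[255,0.012,0,0.022,0,0,0],[255,0.016,0,0.028,0,0,0],[255,0.02,0,0.035,0,0,0],[255,0.02,0,0.035,0,0,0]]]}}

```text
t: 9.55
eef_pos: [0.4091, -0.1917, 0.0123]
ee_rot: [-3.137, 0.524, -1.761]
force: [-0.2, 0.6, 0.1]
width: 0.0388
gripper_force: 50.0
```

Emit:
{"api": "jog_arm", "payload": {"steps": [[[255,0.003,0,0.004,0,0,0],[255,0.003,0,0.004,0,0,0],[100,0.003,0,0.004,0,0,0],[60,0.003,0,0.004,0,0,0],[60,0.003,0,0.004,0,0,0],[60,0.003,0,0.004,0,0,0]]]}}

```text
t: 10.15
eef_pos: [0.4088, -0.1917, 0.0107]
ee_rot: [-3.138, 0.524, -1.762]
force: [-0.3, -0.0, -0.3]
width: 0.0642
gripper_force: 0.0
```

Emit:
{"api": "jog_arm", "payload": {"steps": [[[0,0,0,-0.15,0,0,0],[0,0,0,-0.3,0,0.1,0],[0,-0.2,0,-0.5,0,0.3,0],[0,-0.3,0,-0.6,0,0.48,0],[0,-0.3,0,-0.65,0,0.667,0],[0,-0.3,0,-0.65,0,0.667,0],[0,-0.3,0,-0.65,0,0.667,0]]]}}

```text
t: 10.85
eef_pos: [0.4053, -0.2058, 0.1901]
ee_rot: [-3.136, -0.0, -1.759]
force: [-0.1, 0.3, -1.1]
width: 0.0877
gripper_force: 0.0
```

```bash
python3 - <<'E'
from h import *
import pickle
s=arm.get_state(); print(s['t'],s['eef_pos'],s['ee_rot'],s['force'],s['width'])
w=grab('wrist','w8'); pickle.dump(w,open('w8.pkl','wb'))
E
```

```text
10.85 [ 0.40534754 -0.20584057  0.19009919] [-3.13559205e+00 -3.10834002e-04 -1.75893227e+00] [-0.06371063  0.33645907 -1.07522891] 0.08774925271415225
```

View pics/w8.png

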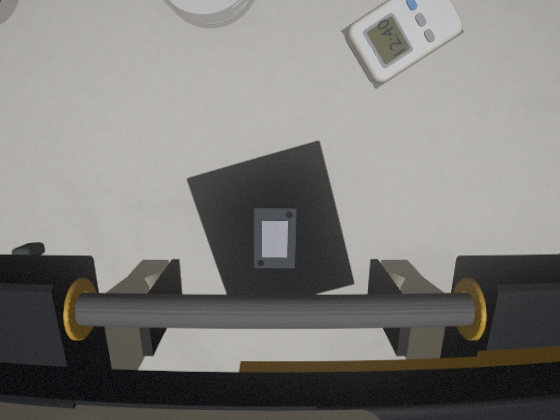

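The block lies flat on the mat with its field up, centred at (274,239). That was my 11th picture, one over the limit of 10. I'll view no more and measure only by numbers from here.

```bash
cat > fld.py <<'E'
from h import *
np.set_printoptions(precision=4,suppress=True)
def fieldpose(f,z,seed):
    g=cv2.cvtColor(f['color'],cv2.COLOR_RGB2GRAY); n,l,st,ce=cv2.connectedComponentsWithStats((g>120).astype(np.uint8),connectivity=4)
    i=l[int(seed[1]),int(seed[0])]; cs,_=cv2.findContours((l==i).astype(np.uint8),cv2.RETR_EXTERNAL,cv2.CHAIN_APPROX_NONE)
    P=np.array([onz(f,*q,z)[:2] for q in cs[0][:,0].astype(float)])*1000
    r=cv2.minAreaRect(P.astype(np.float32)); return ce[i],st[i,4],r
E
python3 - <<'E'
from fld import *
import pickle
w=pickle.load(open('w8.pkl','rb')); c,a,r=fieldpose(w,.02,(274,239)); print(c,a,r,onz(w,*c,.02))
s=arm.get_state(); p=onz(w,*c,.02); print(s['eef_pos']); 
print(go([p[0],p[1],.09],[np.pi,0,-1.7685]))
E
```

```text
[274.3679 238.4186] 927 ((412.8959655761719, -167.8415985107422), (35.582244873046875, 23.491540908813477), 78.74632263183594) [ 0.4129 -0.1686  0.02  ]
[ 0.4049 -0.2063  0.1892]
[-0.1538, -0.0013, 0.3968, -0.005, 0.0015, 0.0101]
```

Emit:
{"api": "jog_arm", "payload": {"steps": [[[0,-0.1,0,0.2,0,0,0.01],[0,-0.154,0,0.397,-0.005,0,0.01],[0,-0.154,0,0.397,-0.005,0,0.01],[0,-0.154,0,0.397,-0.005,0,0.01]]]}}

```text
t: 11.3
eef_pos: [0.4116, -0.1705, 0.0883]
ee_rot: [3.136, -0.001, -1.772]
force: [0.8, -0.6, 0.5]
width: 0.0875
gripper_force: 0.0
```

```bash
python3 - <<'E'
from fld import *
import pickle
w8=pickle.load(open('w8.pkl','rb')); w=grab('wrist','w9'); s=arm.get_state(); print(s['t'],s['eef_pos'],s['ee_rot'])
pr=proj(w,[.4129,-.1683,.02]); print(pr)
g=cv2.cvtColor(w['color'],cv2.COLOR_RGB2GRAY)
for c in (-25,0,25): print(g[200:330:3,int(pr[0])+c].tolist())
n=np.array([.1965,.9805,0]);x=np.array([.9805,-.1965,0]);B=np.array([.4129,-.1683,.02])
for q in (B-n*.03,B-n*.018,B-n*.018-x*.012,B-n*.018+x*.012): print(proj(w,q))
print(go([.4129,-.1683,.0085],[np.pi,0,-1.7685]))
E
```

```text
11.35 [ 0.4129 -0.1708  0.0898] [ 3.1394 -0.0004 -1.772 ]
[271.6968 236.1916]
[95, 98, 93, 96, 98, 97, 96, 99, 99, 98, 99, 99, 97, 98, 102, 100, 98, 100, 98, 97, 100, 96, 99, 98, 94, 99, 93, 56, 51, 52, 56, 52, 60, 66, 92, 104, 111, 118, 114, 125, 123, 122, 114, 61]
[99, 103, 101, 102, 191, 190, 190, 189, 189, 191, 189, 192, 191, 189, 189, 190, 189, 189, 189, 190, 189, 132, 103, 102, 101, 100, 95, 58, 59, 58, 55, 57, 59, 70, 91, 105, 109, 118, 114, 124, 124, 120, 115, 199]
[76, 95, 99, 101, 100, 101, 102, 100, 102, 99, 102, 104, 100, 104, 100, 97, 98, 101, 99, 99, 99, 99, 98, 100, 100, 101, 90, 59, 55, 58, 53, 61, 61, 71, 92, 103, 111, 120, 113, 125, 127, 120, 116, 200]
[271.4812 190.443 ]
[271.5682 209.1105]
[290.5364 209.0395]
[252.5948 209.187 ]
[-0.0098, 0.0014, 0.3251, 0.0028, -0.0006, -0.0045]
```

Emit:
{"api": "jog_arm", "payload": {"steps": [[[60,-0.005,0,0.15,0,0,0],[60,-0.01,0.001,0.28,0,0,-0.004],[60,-0.01,0.001,0.325,0,0,-0.004],[60,-0.01,0.001,0.325,0,0,-0.004],[255,-0.01,0.001,0.325,0,0,-0.004],[255,-0.01,0.001,0.325,0,0,-0.004],[255,-0.01,0.001,0.325,0,0,-0.004],[255,-0.01,0.001,0.325,0,0,-0.004]]], "newtons": 35}}

```text
t: 12.15
eef_pos: [0.4137, -0.1674, 0.0094]
ee_rot: [-3.14, 0.0, -1.768]
force: [1.9, -1.1, 0.4]
width: 0.0406
gripper_force: 2.5
```

Emit:
{"api": "jog_arm", "payload": {"steps": [[[255,0,0,0,0,0,0],[255,0,0,0,0,0,0],[255,0,0,-0.1,0,0,0],[255,0,0,-0.3,0,0,0],[255,0,0,-0.5,0,0,0],[255,0,0,-0.7,0,0,0],[255,0,0,-0.7,0,0,0],[255,0,0,-0.7,0,0,0]]]}}

```text
t: 12.95
eef_pos: [0.4133, -0.1671, 0.1844]
ee_rot: [-3.139, 0.001, -1.768]
force: [-0.5, -0.6, -3.3]
width: 0.0401
gripper_force: 35.0
```

```bash
python3 - <<'E'
from fld import *
import pickle
s=arm.get_state(); print(s['t'],s['eef_pos'],s['ee_rot'],s['q'],s['force'],s['width'],s['gripper_force'])
w2=pickle.load(open('w2.pkl','rb'))
# gold strap pins in w2
h=cv2.cvtColor(w2['color'],cv2.COLOR_RGB2HSV); m=cv2.inRange(h,(12,120,120),(30,255,255))
n,l,st,ce=cv2.connectedComponentsWithStats(m)
for i in range(1,n):
    if st[i,4]>6 and ce[i,1]<250: print('gold',ce[i],st[i].tolist())
g=cv2.cvtColor(w2['color'],cv2.COLOR_RGB2GRAY)
# pan edges: columns/rows profiles
for c in (110,140,170): print(c,[(r,int(g[r,c])) for r in range(126,146,2)],[(r,int(g[r,c])) for r in range(206,226,2)])
for r in (150,170,190): print(r,[(c,int(g[r,c])) for c in range(74,92,2)],[(c,int(g[r,c])) for c in range(180,202,2)])
E
```

```text
12.95 [ 0.4133 -0.1671  0.1844] [-3.1394  0.0014 -1.7684] [ 0.0599  0.0062 -0.5325 -0.0009 -1.0296 -0.257 ] [-0.4991 -0.592  -3.2728] 0.04010627229376725 34.99848783016205
gold [153.96   1.84] [151, 0, 6, 5, 25]
gold [ 26.5    175.7778] [25, 173, 4, 7, 18]
gold [ 42.175 177.475] [40, 173, 6, 9, 40]
gold [194.5556 192.1111] [193, 189, 4, 7, 27]
gold [210.8947 193.8421] [208, 190, 6, 8, 38]
110 [(126, 182), (128, 183), (130, 182), (132, 182), (134, 184), (136, 162), (138, 170), (140, 170), (142, 166), (144, 168)] [(206, 171), (208, 169), (210, 177), (212, 181), (214, 183), (216, 183), (218, 184), (220, 183), (222, 182), (224, 184)]
140 [(126, 183), (128, 182), (130, 184), (132, 183), (134, 182), (136, 184), (138, 157), (140, 170), (142, 172), (144, 169)] [(206, 174), (208, 174), (210, 172), (212, 173), (214, 179), (216, 183), (218, 184), (220, 184), (222, 185), (224, 183)]
170 [(126, 183), (128, 182), (130, 183), (132, 183), (134, 183), (136, 183), (138, 182), (140, 165), (142, 172), (144, 173)] [(206, 173), (208, 176), (210, 173), (212, 174), (214, 172), (216, 169), (218, 186), (220, 185), (222, 184), (224, 182)]
150 [(74, 109), (76, 119), (78, 165), (80, 158), (82, 100), (84, 163), (86, 166), (88, 163), (90, 165)] [(180, 171), (182, 171), (184, 171), (186, 171), (188, 172), (190, 170), (192, 158), (194, 169), (196, 151), (198, 174), (200, 167)]
170 [(74, 83), (76, 85), (78, 145), (80, 164), (82, 88), (84, 168), (86, 167), (88, 167), (90, 168)] [(180, 173), (182, 175), (184, 173), (186, 176), (188, 176), (190, 177), (192, 173), (194, 170), (196, 135), (198, 142), (200, 165)]
190 [(74, 122), (76, 117), (78, 124), (80, 164), (82, 122), (84, 159), (86, 169), (88, 171), (90, 171)] [(180, 175), (182, 165), (184, 166), (186, 97), (188, 99), (190, 97), (192, 125), (194, 152), (196, 150), (198, 156), (200, 169)]
```

```bash
python3 - <<'E'
from fld import *
import pickle
w=pickle.load(open('w2.pkl','rb'))
A,B=(34.3,176.6),(202.7,193)
for z in (.105,.12,.1325,.14):
    a,b=onz(w,*A,z),onz(w,*B,z); d=a-b; print(z,np.linalg.norm(d),(a+b)/2,np.degrees(np.arctan2(d[1],d[0])))
for z in (.09,.0925,.095):
    Q=[onz(w,*q,z) for q in [(110,135),(170,139.5),(170,217),(110,209.5)]]
    f=(Q[0]+Q[1])/2; b=(Q[2]+Q[3])/2; print(z,(f+b)/2,np.linalg.norm(f-b),[np.degrees(np.arctan2(*(Q[i]-Q[j])[1::-1])) for i,j in((0,1),(3,2))])
    L,R=onz(w,82,160,z+.002),onz(w,191.5,170,z+.002); print('  lips',L,R,(L+R)/2,np.linalg.norm(L-R))
# stand: base corners in w1 image: (176,49),(172,163),(82,45)
w1=pickle.load(open('w1.pkl','rb'))
for q in ((176,50),(172,163)): print(onz(w1,*q,.014))
E
```

```text
0.105 0.14779291557484164 [0.6526 0.2036 0.105 ] -5.844833986425758
0.12 0.1404897191013608 [0.6461 0.2009 0.12  ] -5.844833986425757
0.1325 0.13440372204012685 [0.6406 0.1987 0.1325] -5.844833986425773
0.14 0.13075212380338655 [0.6373 0.1974 0.14  ] -5.844833986425766
0.09 [0.6372 0.1989 0.09  ] 0.0674456212804913 [np.float64(-4.956941485202897), np.float64(-7.2022169579426025)]
  lips [0.6873 0.184  0.092 ] [0.5905 0.1935 0.092 ] [0.6389 0.1887 0.092 ] 0.09733848439434446
0.0925 [0.6363 0.1986 0.0925] 0.06691630581605423 [np.float64(-4.956941485202933), np.float64(-7.202216957942564)]
  lips [0.686  0.1837 0.0945] [0.5899 0.1932 0.0945] [0.638  0.1884 0.0945] 0.09656974226150201
0.095 [0.6354 0.1982 0.095 ] 0.06638699035161726 [np.float64(-4.956941485202909), np.float64(-7.202216957942555)]
  lips [0.6847 0.1834 0.097 ] [0.5894 0.1928 0.097 ] [0.637  0.1881 0.097 ] 0.09580100012865947
[0.5691 0.0066 0.014 ]
[0.5801 0.1212 0.014 ]
```

```bash
python3 - <<'E'
from fld import *
P=[]
for n in('scene','side'):
    f=grab(n); h=cv2.cvtColor(f['color'],cv2.COLOR_RGB2HSV); m=cv2.inRange(h,(65,70,80),(90,255,255))
    k,l,st,ce=cv2.connectedComponentsWithStats(m); i=1+np.argmax(st[1:,4]); print(n,st[i],ce[i]); P+=[f,ce[i]]
    x0=st[i,0];w=st[i,2]; a=onz(f,x0,ce[i][1],.13);b=onz(f,x0+w,ce[i][1],.13); print('capdia',np.linalg.norm(a-b))
print(tri(*P))
E
```

```text
scene [232 122   6   7  28] [234.3214 125.1071]
capdia 0.020844458221375702
side [274 137  10  11  88] [278.6023 141.8523]
capdia 0.036994065942001754
(array([0.6799, 0.4046, 0.0998]), np.float64(0.02152739962260553))
```

```bash
python3 - <<'E'
from fld import *
P=[]
for n in('scene','side'):
    f=grab(n); f['color']=cv2.imread(f'pics/{n}0.png')[:,:,::-1].copy(); h=cv2.cvtColor(f['color'],cv2.COLOR_RGB2HSV); m=cv2.inRange(h,(65,70,80),(90,255,255))
    k,l,st,ce=cv2.connectedComponentsWithStats(m); i=1+np.argmax(st[1:,4]); print(n,st[i],ce[i]); P+=[f,ce[i]]
    x0=st[i,0];w=st[i,2]; a=onz(f,x0,ce[i][1],.13);b=onz(f,x0+w,ce[i][1],.13); print('capdia',np.linalg.norm(a-b))
print(tri(*P))
E
```

```text
scene [232 119  14  10 110] [238.5273 123.2   ]
capdia 0.04881794993603606
side [270 137  14  11  96] [277.2083 141.0938]
capdia 0.052002546263894174
(array([0.6724, 0.3765, 0.1204]), np.float64(0.0026799844544576333))
```

```bash
python3 - <<'E'
from h import *
Y=-.098
a=[.45,-.05,.23,np.pi,0,-1.2];b=[.56,.09,.23,np.pi,0,-.62];c=[.6395,.1986,.18,np.pi,0,Y]
print(go(a[:3],a[3:]));print(go(b[:3],b[3:],a));print(go(c[:3],c[3:],b))
E
```

```text
[-0.4898, -0.0565, -0.1928, 0.0048, 0.0008, -0.7237]
[-0.3625, -0.613, -0.0, 0.0, 0.0, -0.7385]
[0.0064, -0.5383, 0.2, -0.0, 0.0, -0.6646]
```

Emit:
{"api": "jog_arm", "payload": {"steps": [[[255,-0.1,0,-0.193,0,0,-0.1],[255,-0.25,-0.025,-0.193,0,0,-0.28],[255,-0.4,-0.04,-0.193,0,0,-0.46],[255,-0.49,-0.056,-0.193,0,0,-0.64],[255,-0.49,-0.056,-0.193,0,0,-0.724]]]}}

```text
t: 13.65
eef_pos: [0.4514, -0.0479, 0.2303]
ee_rot: [3.139, 0.001, -1.192]
force: [-0.5, -0.0, -3.5]
width: 0.0394
gripper_force: 35.0
```

Emit:
{"api": "jog_arm", "payload": {"steps": [[[255,-0.09,-0.153,0,0,0,-0.18],[255,-0.18,-0.306,0,0,0,-0.36],[255,-0.27,-0.459,0,0,0,-0.54],[255,-0.362,-0.613,0,0,0,-0.738],[255,-0.362,-0.613,0,0,0,-0.738]]]}}

```text
t: 14.15
eef_pos: [0.5632, 0.0934, 0.2287]
ee_rot: [3.138, 0.002, -0.612]
force: [-1.7, -1.0, -2.7]
width: 0.0398
gripper_force: 35.0
```

Emit:
{"api": "jog_arm", "payload": {"steps": [[[255,0,-0.14,0,0,0,-0.17],[255,0,-0.28,0,0,0,-0.34],[255,0,-0.42,0.05,0,0,-0.51],[255,0.006,-0.538,0.1,0,0,-0.665],[255,0.006,-0.538,0.12,0,0,-0.665],[255,0.006,-0.538,0.12,0,0,-0.665],[255,0.006,-0.538,0.12,0,0,-0.665]]]}}

```text
t: 14.85
eef_pos: [0.6397, 0.1978, 0.2007]
ee_rot: [3.14, 0.002, -0.099]
force: [-0.7, -0.1, -1.6]
width: 0.0395
gripper_force: 35.0
```

```bash
python3 - <<'E'
from fld import *
import pickle
s=arm.get_state(); print(s['t'],s['eef_pos'],s['ee_rot'],s['q'],s['force'],s['width'])
w=grab('wrist','w10'); pickle.dump(w,open('w10.pkl','wb'))
h=cv2.cvtColor(w['color'],cv2.COLOR_RGB2HSV); m=cv2.inRange(h,(12,120,120),(30,255,255))
n,l,st,ce=cv2.connectedComponentsWithStats(m)
for i in range(1,n):
    if st[i,4]>8: print('gold',ce[i],st[i].tolist())
b=np.radians(-5.6);X=np.array([np.cos(b),np.sin(b),0]);Yv=np.array([-np.sin(b),np.cos(b),0]);C=np.array([.6395,.1986,0])
for q in (X*.066+[0,0,.1325],X*.048+Yv*.033+[0,0,.0925],X*.048-Yv*.033+[0,0,.0925],X*.03+[0,0,.16]): print(proj(w,C+q))
print(go([.6395,.1986,.115],[np.pi,0,-.098]),go([.6395,.1986,.1],[np.pi,0,-.098]))
E
```

```text
14.85 [0.6397 0.1978 0.2007] [ 3.1401  0.002  -0.0989] [ 0.5903  0.367  -0.0353 -0.0001 -1.171   0.8816] [-0.748  -0.143  -1.6037] 0.03954777845441756
gold [274.  118.5] [269, 116, 11, 6, 66]
gold [274. 139.] [269, 137, 11, 5, 55]
gold [480.2617 201.1678] [469, 195, 23, 11, 149]
gold [476.619  218.2619] [473, 216, 8, 6, 42]
gold [472.8222 242.8444] [469, 240, 9, 7, 45]
gold [170.3673 315.4582] [167, 286, 10, 57, 275]
gold [378.4306 316.    ] [373, 286, 10, 57, 281]
[273.5193 127.3784]
[227.4301 151.4707]
[319.6249 151.4293]
[273.5678 195.7713]
[-0.0017, -0.0033, 0.3465, 0.0007, 0.0011, -0.0012] [-0.0016, -0.0034, 0.4065, 0.0007, 0.0011, -0.0012]
```

Emit:
{"api": "jog_arm", "payload": {"steps": [[[255,0,-0.003,0.15,0,0,0],[255,0,-0.003,0.3,0,0,0],[255,0,-0.003,0.36,0,0,0],[255,0,-0.003,0.385,0,0,0],[255,0,-0.003,0.4,0,0,0],[255,0,-0.003,0.4,0,0,0]]]}}

```text
t: 15.5
eef_pos: [0.6411, 0.1995, 0.103]
ee_rot: [-3.141, -0.001, -0.098]
force: [0.2, 1.1, -3.1]
width: 0.0397
gripper_force: 35.0
```

```bash
python3 - <<'E'
from fld import *
import pickle
s=arm.get_state(); print(s['t'],s['eef_pos'],s['ee_rot'],s['force'],s['width'])
a=pickle.load(open('w2.pkl','rb'));b=pickle.load(open('w10.pkl','rb'));print(tri(a,(34.3,176.6),b,(274,128.75)))
w=grab('wrist','w11');h=cv2.cvtColor(w['color'],cv2.COLOR_RGB2HSV); m=cv2.inRange(h,(12,120,120),(30,255,255))
n,l,st,ce=cv2.connectedComponentsWithStats(m)
for i in range(1,n):
    if st[i,4]>20 and ce[i,1]<250 and abs(ce[i,0]-274)<60: print('gold',ce[i],st[i].tolist())
X=np.array([np.cos(-.098),np.sin(-.098),0]);C=np.array([.6395,.1986,0])
for z in (.12,.126,.1325): print(z,proj(w,C+X*.066+[0,0,z]))
E
```

```text
15.5 [0.6411 0.1995 0.103 ] [-3.1407 -0.0013 -0.0977] [ 0.2126  1.0905 -3.0653] 0.03969178484969839
(array([0.7046, 0.1916, 0.1367]), np.float64(0.0007549617577016334))
gold [280.0833 123.4518] [271, 118, 20, 12, 228]
gold [280.02  160.125] [271, 155, 19, 11, 200]
0.12 [278.6418 137.4091]
0.126 [278.8238 138.2932]
0.1325 [279.0398 139.342 ]
```

Emit:
{"api": "jog_arm", "payload": {"steps": [[[255,-0.008,0.002,0.01,0,0,0],[255,-0.008,0.002,0.025,0,0,0],[255,-0.008,0.002,0.04,0,0,0],[255,-0.008,0.002,0.06,0,0,0],[255,-0.008,0.002,0.08,0,0,0],[255,-0.008,0.002,0.1,0,0,0],[255,-0.008,0.002,0.115,0,0,0],[255,-0.008,0.002,0.115,0,0,0]]]}}

```text
t: 16.35
eef_pos: [0.6381, 0.1987, 0.0725]
ee_rot: [3.141, 0.001, -0.098]
force: [0.8, -0.6, 0.4]
width: 0.0397
gripper_force: 35.0
```

```bash
python3 - <<'E'
from fld import *
s=arm.get_state(); print(s['t'],s['eef_pos'],s['ee_rot'],s['force'],s['width'])
w=grab('wrist','w12');h=cv2.cvtColor(w['color'],cv2.COLOR_RGB2HSV); m=cv2.inRange(h,(12,120,120),(30,255,255))
n,l,st,ce=cv2.connectedComponentsWithStats(m)
for i in range(1,n):
    if st[i,4]>20 and ce[i,1]<250 and abs(ce[i,0]-274)<60: print('gold',ce[i],st[i].tolist())
X=np.array([np.cos(-.098),np.sin(-.098),0]);C=np.array([.6388,.1986,0])
for z in (.1075,.113,.12,.1325): print(z,proj(w,C+X*.0603+[0,0,z]),proj(w,C+X*.0717+[0,0,z]))
E
```

```text
16.35 [0.6381 0.1987 0.0725] [ 3.141   0.0009 -0.0976] [ 0.7626 -0.6426  0.3931] 0.039749287055935646
gold [277.4802 115.0952] [268, 109, 20, 13, 252]
gold [277.4444 153.1822] [268, 148, 20, 12, 225]
0.1075 [276.2927 151.3404] [276.3831 116.1337]
0.113 [276.4033 152.935 ] [276.5004 116.1285]
0.12 [276.5594 155.1866] [276.6665 116.1212]
0.1325 [276.8915 159.978 ] [277.0213 116.1055]
```

Emit:
{"api": "jog_arm", "payload": {"steps": [[[255,0,0,0.003,0,0,0],[130,0,0,0.003,0,0,0],[110,0,0,0.003,0,0,0],[90,0,0,0.003,0,0,0],[80,0,0,0.003,0,0,0],[80,0,0,0.003,0,0,0]]]}}

```text
t: 17.0
eef_pos: [0.6383, 0.199, 0.0723]
ee_rot: [-3.141, 0.0, -0.098]
force: [-0.7, -0.1, -0.3]
width: 0.0598
gripper_force: 0.0
```

Emit:
{"api": "jog_arm", "payload": {"steps": [[[80,0,0,-0.1,0,0,0],[80,0,0,-0.25,0,0,0],[80,0,0,-0.4,0,0,0],[80,0,0,-0.55,0,0,0],[80,0,0,-0.7,0,0,0],[80,0,0,-0.7,0,0,0]]]}}

```text
t: 17.6
eef_pos: [0.6409, 0.1998, 0.2541]
ee_rot: [-3.137, -0.009, -0.097]
force: [0.3, -0.6, 0.3]
width: 0.0599
gripper_force: 0.0
```

```bash
python3 - <<'E'
from fld import *
import pickle
s=arm.get_state(); print(s['t'],s['eef_pos'],s['ee_rot'],s['force'],s['width'],s['q'])
w=grab('wrist','w13');pickle.dump(w,open('w13.pkl','wb'))
g=cv2.cvtColor(w['color'],cv2.COLOR_RGB2GRAY)
X=np.array([np.cos(-.098),np.sin(-.098),0]);Yv=np.array([np.sin(.098),np.cos(.098),0]);C=np.array([.639,.1986,0])
for q in (X*.012+[0,0,.0835],X*.018+[0,0,.0835],X*.03+[0,0,.0835],X*.048+[0,0,.0685]): p=proj(w,C+q); print(p)
p=proj(w,C+[0,0,.0835]).astype(int); print(p,[(r,int(g[r,p[0]])) for r in range(90,300,4)])
E
```

```text
17.6 [0.6409 0.1998 0.2541] [-3.1368 -0.0086 -0.0971] [ 0.3149 -0.6122  0.3276] 0.05987736611606959 [ 0.593   0.332   0.0348  0.0018 -1.2639  0.8803]
[277.2338 188.7701]
[277.26   182.2018]
[277.3124 168.9004]
[277.3297 147.3223]
[277 201] [(90, 123), (94, 114), (98, 121), (102, 124), (106, 126), (110, 127), (114, 180), (118, 181), (122, 158), (126, 164), (130, 171), (134, 146), (138, 161), (142, 101), (146, 168), (150, 172), (154, 171), (158, 173), (162, 171), (166, 172), (170, 93), (174, 97), (178, 99), (182, 95), (186, 171), (190, 170), (194, 170), (198, 169), (202, 170), (206, 172), (210, 170), (214, 169), (218, 171), (222, 104), (226, 98), (230, 97), (234, 170), (238, 173), (242, 173), (246, 174), (250, 166), (254, 97), (258, 97), (262, 95), (266, 95), (270, 167), (274, 156), (278, 96), (282, 168), (286, 161), (290, 178), (294, 147), (298, 65)]
```

The block sits in the pan and has been released. Next I'll move over the poise.

Emit:
{"api": "jog_arm", "payload": {"steps": [[[80,0,0.2,0,0,0,0],[80,0,0.4,0,0,0,0],[80,0,0.6,0,0,0,0],[80,-0.007,0.8,0,0,0,0],[80,-0.007,0.965,0,0,0,0],[80,-0.007,0.965,0,0,0,0],[80,-0.007,0.965,0,0,0,0]]]}}

```text
t: 18.35
eef_pos: [0.6124, -0.0421, 0.2464]
ee_rot: [3.142, 0.002, -0.1]
force: [-0.6, 0.3, -0.3]
width: 0.0598
gripper_force: 0.0
```

```bash
python3 - <<'E'
from fld import *
import pickle
w=pickle.load(open('w13.pkl','rb')); g=cv2.cvtColor(w['color'],cv2.COLOR_RGB2GRAY)
print([(c,int(g[176,c])) for c in range(220,336,3)])
s=arm.get_state(); print(s['t'],s['eef_pos'],s['ee_rot'])
w=grab('wrist','w14');pickle.dump(w,open('w14.pkl','wb'))
h=cv2.cvtColor(w['color'],cv2.COLOR_RGB2HSV); m=cv2.inRange(h,(10,90,80),(30,255,255))
n,l,st,ce=cv2.connectedComponentsWithStats(m)
for i in range(1,n):
    if st[i,4]>20 and ce[i,1]<285: print('gold',ce[i],st[i].tolist())
X=np.array([np.cos(-.098),np.sin(-.098),0]);Yv=np.array([np.sin(.098),np.cos(.098),0]);P=np.array([.6253,.0593,.12])
for d in (.07,.09,.11,.13): z=d*.09; print(d,proj(w,P-Yv*d+[0,0,.058+z]),proj(w,P-Yv*d+[0,0,.021+z]))
g=cv2.cvtColor(w['color'],cv2.COLOR_RGB2GRAY); m=(g<60).astype(np.uint8); n,l,st,ce=cv2.connectedComponentsWithStats(m)
for i in range(1,n):
    if st[i,4]>150 and ce[i,1]<300: print('dark',ce[i],st[i].tolist())
E
```

```text
[(220, 184), (223, 186), (226, 186), (229, 185), (232, 187), (235, 187), (238, 186), (241, 184), (244, 175), (247, 173), (250, 175), (253, 171), (256, 98), (259, 94), (262, 98), (265, 99), (268, 100), (271, 97), (274, 98), (277, 98), (280, 100), (283, 97), (286, 97), (289, 78), (292, 81), (295, 86), (298, 93), (301, 171), (304, 172), (307, 169), (310, 171), (313, 163), (316, 186), (319, 185), (322, 185), (325, 185), (328, 182), (331, 185), (334, 184)]
18.35 [ 0.6124 -0.0421  0.2464] [ 3.1415  0.0016 -0.1   ]
gold [144.2632 183.2697] [134, 178, 21, 10, 152]
gold [276.5632 205.4239] [247, 185, 51, 56, 1321]
gold [145.4048 198.619 ] [142, 196, 8, 6, 42]
gold [147.4222 220.4444] [144, 218, 8, 6, 45]
gold [148.194  235.8358] [140, 234, 18, 7, 67]
0.07 [223.6871 230.8367] [230.3758 215.454 ]
0.09 [255.4331 231.6893] [257.9297 216.0723]
0.11 [287.7404 232.5383] [285.8977 216.7034]
0.13 [320.4746 233.3791] [314.1926 217.3457]
dark [15.2429 58.774 ] [5, 52, 21, 14, 177]
dark [ 37.3993 192.8993] [0, 165, 48, 63, 556]
```

```bash
python3 - <<'E'
from fld import *
import pickle
w=pickle.load(open('w14.pkl','rb')); c=w['color'].astype(int)
for r in (205,215,225,235,245): print(r,[(x,c[r,x].tolist()) for x in range(240,310,4)])
g=c.sum(2)//3; print([(r,int(g[r,272])) for r in range(170,270,3)])
s=arm.get_state(); print(s['eef_pos'])
E
```

```text
205 [(240, [122, 118, 119]), (244, [118, 115, 116]), (248, [176, 142, 74]), (252, [180, 147, 73]), (256, [56, 56, 52]), (260, [62, 60, 58]), (264, [61, 60, 56]), (268, [60, 54, 51]), (272, [65, 61, 56]), (276, [63, 60, 56]), (280, [66, 62, 60]), (284, [68, 62, 56]), (288, [179, 148, 78]), (292, [180, 149, 78]), (296, [153, 121, 69]), (300, [102, 96, 97]), (304, [97, 94, 92]), (308, [98, 95, 95])]
215 [(240, [159, 161, 169]), (244, [161, 161, 169]), (248, [170, 137, 72]), (252, [67, 65, 63]), (256, [64, 65, 60]), (260, [72, 69, 67]), (264, [67, 67, 65]), (268, [72, 67, 67]), (272, [67, 66, 64]), (276, [70, 65, 64]), (280, [65, 61, 60]), (284, [71, 65, 62]), (288, [179, 145, 74]), (292, [180, 148, 74]), (296, [139, 112, 73]), (300, [162, 161, 170]), (304, [164, 165, 173]), (308, [164, 164, 172])]
225 [(240, [177, 175, 171]), (244, [179, 175, 171]), (248, [169, 137, 71]), (252, [64, 60, 60]), (256, [68, 66, 65]), (260, [68, 69, 64]), (264, [72, 70, 67]), (268, [73, 70, 67]), (272, [68, 69, 66]), (276, [69, 67, 66]), (280, [64, 60, 58]), (284, [72, 66, 56]), (288, [178, 145, 72]), (292, 
[... 641 characters left out ...]
 [70, 65, 67]), (264, [70, 67, 69]), (268, [67, 64, 63]), (272, [73, 70, 70]), (276, [69, 66, 66]), (280, [62, 60, 56]), (284, [176, 173, 168]), (288, [175, 173, 168]), (292, [177, 175, 171]), (296, [175, 173, 168]), (300, [174, 170, 168]), (304, [176, 173, 169]), (308, [177, 174, 170])]
[(170, 173), (173, 172), (176, 175), (179, 175), (182, 173), (185, 94), (188, 83), (191, 84), (194, 84), (197, 130), (200, 57), (203, 58), (206, 54), (209, 59), (212, 61), (215, 65), (218, 65), (221, 71), (224, 71), (227, 68), (230, 68), (233, 70), (236, 70), (239, 68), (242, 67), (245, 71), (248, 70), (251, 67), (254, 64), (257, 172), (260, 171), (263, 173), (266, 174), (269, 172)]
[ 0.6127 -0.0412  0.2465]
```

```bash
cat > tip.py <<'E'
from fld import *
def tip(f,n):
    g=cv2.cvtColor(f['color'],cv2.COLOR_RGB2GRAY).astype(float)
    X=np.array([np.cos(-.098),np.sin(-.098),0]);Yv=np.array([np.sin(.098),np.cos(.098),0]);P=np.array([.6253,.0593,.12])
    p=proj(f,P-Yv*.28).astype(int); r=16; y0,x0=p[1]-r,p[0]-r; w=g[y0:y0+2*r,x0:x0+2*r]
    m=(w<65).astype(np.uint8); k,l,st,ce=cv2.connectedComponentsWithStats(m)
    return [(c.round(2)+[x0,y0],s[4]) for c,s in zip(ce[1:],st[1:]) if s[4]>5]
if __name__=='__main__':
    for n in('scene','side'):
        f=grab(n); print(n,'now',tip(f,n)); f['color']=cv2.imread(f'pics/{n}0.png')[:,:,::-1].copy(); print('start',tip(f,n))
        P=np.array([.6253,.0593,.12]);Yv=np.array([np.sin(.098),np.cos(.098),0])
        for a in (-.09,0,.09): print(a,proj(f,P-Yv*.283*np.cos(a)+[0,0,.283*np.sin(a)]))
E
python3 tip.py; python3 -c "
from h import *
print(go([.6158,-.0372,.162],[np.pi,0,-.098]))"
```

```text
scene now [(array([328.56, 226.38]), np.int32(50))]
start [(array([327.45, 238.38]), np.int32(42))]
-0.09 [331.6601 240.7438]
0 [332.5064 234.8878]
0.09 [332.8995 228.3432]
side now []
start []
-0.09 [331.9936 236.1568]
0 [332.5708 228.5188]
0.09 [332.8344 220.2317]
[0.0104, -0.0128, 0.3386, 0.0001, 0.0015, 0.0015]
```

Emit:
{"api": "jog_arm", "payload": {"steps": [[[139,0.01,-0.013,0.1,0,0,0],[139,0.01,-0.013,0.25,0,0,0],[139,0.01,-0.013,0.339,0,0,0],[139,0.01,-0.013,0.339,0,0,0],[177,0.01,-0.013,0.339,0,0,0],[177,0.01,-0.013,0.339,0,0,0],[177,0.01,-0.013,0.339,0,0,0]]], "newtons": 5}}

```text
t: 19.2
eef_pos: [0.6167, -0.0376, 0.1641]
ee_rot: [-3.141, -0.002, -0.097]
force: [0.3, 0.7, -0.2]
width: 0.0274
gripper_force: 0.0
```

Emit:
{"api": "jog_arm", "payload": {"steps": [[[177,0,0.03,0,0,0,0],[177,0,0.09,-0.005,0,0,0],[177,0,0.16,-0.011,0,0,0],[177,0,0.23,-0.018,0,0,0],[177,0,0.3,-0.025,0,0,0],[177,0,0.37,-0.032,0,0,0],[177,0,0.43,-0.037,0,0,0],[177,0,0.43,-0.037,0,0,0]]]}}

```text
t: 20.0
eef_pos: [0.6047, -0.1474, 0.1717]
ee_rot: [3.141, 0.001, -0.1]
force: [0.3, -0.3, -0.1]
width: 0.0274
gripper_force: 0.0
```

```bash
python3 - <<'E'
from tip import *
s=arm.get_state(); print(s['t'],s['eef_pos'],s['ee_rot'],s['force'],s['width'])
print(tip(grab('scene','s15'),'scene'))
w=grab('wrist','w15'); c=w['color'].astype(int); g=c.sum(2)//3
for r in (215,230,245): print(r,[(x,int(g[r,x])) for x in range(236,316,3)])
E
```

```text
20.0 [ 0.6047 -0.1474  0.1717] [ 3.1412  0.001  -0.0999] [ 0.3388 -0.3085 -0.1067] 0.027374129580949536
[(array([330.79, 228.82]), np.int32(33))]
215 [(236, 184), (239, 183), (242, 186), (245, 184), (248, 186), (251, 184), (254, 185), (257, 160), (260, 90), (263, 92), (266, 94), (269, 88), (272, 89), (275, 90), (278, 90), (281, 90), (284, 88), (287, 91), (290, 95), (293, 91), (296, 97), (299, 93), (302, 99), (305, 99), (308, 101), (311, 105), (314, 116)]
230 [(236, 184), (239, 185), (242, 182), (245, 182), (248, 183), (251, 89), (254, 89), (257, 87), (260, 88), (263, 87), (266, 88), (269, 85), (272, 86), (275, 84), (278, 86), (281, 86), (284, 86), (287, 84), (290, 86), (293, 88), (296, 90), (299, 91), (302, 92), (305, 95), (308, 99), (311, 98), (314, 96)]
245 [(236, 104), (239, 99), (242, 98), (245, 94), (248, 125), (251, 139), (254, 139), (257, 141), (260, 140), (263, 60), (266, 49), (269, 51), (272, 49), (275, 52), (278, 53), (281, 50), (284, 49), (287, 52), (290, 54), (293, 49), (296, 53), (299, 51), (302, 93), (305, 138), (308, 135), (311, 137), (314, 138)]
```

Emit:
{"api": "jog_arm", "payload": {"steps": [[[177,0,-0.008,0,0,0,0],[177,0,-0.008,0,0,0,0],[177,0,-0.008,0,0,0,0],[177,0,-0.008,0,0,0,0],[177,0,-0.008,0,0,0,0],[177,0,-0.008,0,0,0,0],[177,0,-0.008,0,0,0,0],[177,0,-0.008,0,0,0,0]]]}}

```text
t: 20.9
eef_pos: [0.6055, -0.1429, 0.1717]
ee_rot: [-3.142, 0.0, -0.098]
force: [0.2, -0.0, 0.1]
width: 0.0265
gripper_force: 0.0
```

```bash
python3 - <<'E'
from tip import *
s=arm.get_state(); print(s['t'],s['eef_pos'],s['force'])
f=grab('scene','s16'); print(tip(f,'scene'))
g=cv2.cvtColor(f['color'],cv2.COLOR_RGB2GRAY); print(g[218:246,316:342])
E
```

```text
20.9 [ 0.6055 -0.1429  0.1717] [ 0.2227 -0.035   0.0979]
[(array([329.22, 229.08]), np.int32(40))]
[[ 64  77  75 122 143 148 146 121  84 112 158 167 167 166 122 109  94  88
   92  96  93  91  93  95  93  90]
 [ 62  65  67  76 125 144 147 147 120 135 161 165 165 167 164 150 108  94
   95  95  95  94  94  94  95  89]
 [ 64  67  71  65  81 125 144 145 145 145 159 166 163 163 166 165 140 106
   96  93  94  96  94  92  92  89]
 [ 67  67  99  72  64  83 125 143 146 149 146 158 166 164 165 164 166 142
  129  98  90  89  93  95  93  91]
 [ 65  67 128 104  74  54  89 128 145 146 150 143 158 165 165 166 168 165
  176 129  92  95  94  94  91  93]
 [ 64  65 128 140 110  68  62  89 129 146 147 147 144 157 166 168 168 166
  165 168 125  96  93  93  87  87]
 [ 65  67 127 161 153 105  70  58  89 129 144 149 150 143 156 167 167 167
  168 167 167 129  95  90  89  88]
 [ 62  78 137 160 164 150  98  68  59  80 134 146 147 149 143 158 156 163
  166 164 164 165 124  93  91  92]
 [ 80 122 160 166 165 164 134  90  65  50 101 138 146 145 136 133 118 147
  163 166 164 163 165 127  95  94]
 [128 155 166 165 16
[... 1351 characters left out ...]
68 166 167
  166 166 166 167 166 165 167 167]
 [160 161 161 164 165 164 166 164 166 166 165 165 165 165 166 166 167 167
  167 166 166 165 164 164 166 165]
 [164 163 161 165 165 167 166 165 164 165 165 167 168 167 166 166 167 165
  167 167 169 166 166 165 166 165]
 [165 163 163 163 166 167 167 168 164 166 165 168 167 165 164 165 166 166
  163 166 166 168 166 166 167 167]
 [166 164 164 162 162 165 166 168 167 167 164 165 166 166 165 165 168 165
  164 165 165 168 168 165 167 167]
 [166 164 164 163 162 163 164 166 166 166 166 164 165 167 167 167 166 167
  165 165 166 166 168 165 167 169]
 [167 165 165 164 161 161 165 163 163 163 165 164 166 166 166 166 164 166
  168 167 167 165 167 166 166 168]]
```

```bash
cat > ang.py <<'E'
from fld import *
P=np.array([.6253,.0593,.12]);Yv=np.array([np.sin(.098),np.cos(.098),0])
def cap(f):
    g=cv2.cvtColor(f['color'],cv2.COLOR_RGB2GRAY).astype(float); p=proj(f,P-Yv*.28).astype(int); r=15
    w=g[p[1]-r:p[1]+r,p[0]-r:p[0]+r]; m=(w<46).astype(np.uint8); k,l,st,ce=cv2.connectedComponentsWithStats(m); i=1+np.argmax(st[1:,4])
    return ce[i]+p-r, st[i,4]
pt=lambda a:P-Yv*.283*np.cos(a)+[0,0,.283*np.sin(a)]
def angle(f,f0):
    c0,n0=cap(f0);c,n=cap(f); A=np.linspace(-.12,.12,481); rows=np.array([proj(f,pt(a))[1] for a in A]); off=c0[1]-proj(f,pt(-.09))[1]
    return c,n,c0,n0,np.interp(-(c[1]-off),-rows,A)
if __name__=='__main__':
    f=grab('scene'); f0=dict(f); f0['color']=cv2.imread('pics/scene0.png')[:,:,::-1].copy()
    for s in ('s6','s15','s16'):
        q=dict(f); q['color']=cv2.imread(f'pics/{s}.png')[:,:,::-1].copy(); print(s,angle(q,f0))
    print('now',angle(f,f0)); print(arm.get_state()['t'])
E
python3 ang.py
```

```text
s6 (array([329.5263, 240.8947]), np.int32(19), array([329.6, 240.8]), np.int32(20), np.float64(-0.09155240205622481))
s15 (array([330.7273, 229.1364]), np.int32(22), array([329.6, 240.8]), np.int32(20), np.float64(0.08030218858901984))
s16 (array([330.8 , 230.75]), np.int32(20), array([329.6, 240.8]), np.int32(20), np.float64(0.05871134584050682))
now (array([330.7273, 230.9545]), np.int32(22), array([329.6, 240.8]), np.int32(20), np.float64(0.05593789260451457))
21.0
```

Emit:
{"api": "jog_arm", "payload": {"steps": [[[177,0,0.01,0.02,0,0,0],[177,0,0.025,0.024,0,0,0],[177,0,0.04,0.024,0,0,0],[177,0,0.054,0.024,0,0,0],[177,0,0.054,0.024,0,0,0],[177,0,0.03,0.024,0,0,0],[177,0,0.03,0.024,0,0,0],[177,0,0.03,0.024,0,0,0]]]}}

```text
t: 21.8
eef_pos: [0.6049, -0.1501, 0.1659]
ee_rot: [-3.142, 0.0, -0.097]
force: [0.5, -0.3, 0.2]
width: 0.027
gripper_force: 0.0
```

Emit:
{"api": "jog_arm", "payload": {"steps": [[[177,0,0,0,0,0,0],[177,0,0,0,0,0,0],[177,0,0,0,0,0,0],[177,0,0,0,0,0,0],[177,0,0,0,0,0,0],[177,0,0,0,0,0,0],[177,0,0,0,0,0,0],[177,0,0,0,0,0,0]]]}}

```text
t: 22.6
eef_pos: [0.6048, -0.1505, 0.1657]
ee_rot: [-3.142, 0.0, -0.098]
force: [-0.3, -0.4, 0.9]
width: 0.0268
gripper_force: 0.1
```

```bash
python3 ang.py | tail -2; python3 - <<'E'
from fld import *
s=arm.get_state(); print(s['eef_pos'],s['force'])
w=grab('wrist','w17'); h=w['color'].astype(int); red=((h[...,0]>h[...,1]*1.5)&(h[...,0]>h[...,2]*1.5)&(h[...,0]>90)).astype(np.uint8)
n,l,st,ce=cv2.connectedComponentsWithStats(red)
for i in range(1,n):
    if st[i,4]>5 and ce[i,1]<290: print(ce[i],st[i].tolist())
g=h.sum(2)//3
for r in (215,225,235,245,255,265): print(r,[(x,int(g[r,x])) for x in range(236,320,3)])
E
```

```text
now (array([330.8421, 233.2105]), np.int32(19), array([329.6, 240.8]), np.int32(20), np.float64(0.024758258631786743))
22.65
[ 0.6048 -0.1505  0.1657] [ 0.1164 -0.2842  0.3917]
215 [(236, 185), (239, 185), (242, 185), (245, 184), (248, 185), (251, 184), (254, 99), (257, 91), (260, 91), (263, 88), (266, 92), (269, 90), (272, 91), (275, 89), (278, 88), (281, 90), (284, 91), (287, 89), (290, 85), (293, 90), (296, 85), (299, 88), (302, 90), (305, 89), (308, 89), (311, 98), (314, 181), (317, 184)]
225 [(236, 184), (239, 184), (242, 184), (245, 183), (248, 185), (251, 89), (254, 89), (257, 90), (260, 88), (263, 90), (266, 89), (269, 87), (272, 87), (275, 87), (278, 85), (281, 90), (284, 87), (287, 86), (290, 88), (293, 87), (296, 86), (299, 89), (302, 88), (305, 83), (308, 88), (311, 87), (314, 93), (317, 183)]
235 [(236, 184), (239, 183), (242, 180), (245, 184), (248, 115), (251, 130), (254, 130), (257, 131), (260, 128), (263, 128), (266, 129), (269, 131), (272, 129), (275, 127), (278, 126), (281, 130), (284, 130), (287, 127), (290, 125), (293, 126), (296, 127), (299, 128), (302, 129), (3
[... 329 characters left out ...]
, 136), (308, 138), (311, 137), (314, 137), (317, 112)]
255 [(236, 172), (239, 172), (242, 170), (245, 173), (248, 114), (251, 137), (254, 138), (257, 138), (260, 116), (263, 47), (266, 44), (269, 47), (272, 49), (275, 43), (278, 41), (281, 46), (284, 46), (287, 47), (290, 40), (293, 42), (296, 44), (299, 41), (302, 42), (305, 134), (308, 136), (311, 136), (314, 134), (317, 122)]
265 [(236, 50), (239, 48), (242, 46), (245, 114), (248, 106), (251, 132), (254, 133), (257, 134), (260, 43), (263, 41), (266, 45), (269, 46), (272, 43), (275, 40), (278, 39), (281, 40), (284, 43), (287, 41), (290, 46), (293, 40), (296, 40), (299, 43), (302, 42), (305, 37), (308, 38), (311, 46), (314, 89), (317, 98)]
```

Emit:
{"api": "jog_arm", "payload": {"steps": [[[177,0,0.015,0,0,0,0],[177,0,0.03,0,0,0,0],[177,0,0.04,0,0,0,0],[177,0,0.046,0,0,0,0],[177,0,0.046,0,0,0,0],[177,0,0.046,0,0,0,0],[177,0,0.034,0,0,0,0],[177,0,0.034,0,0,0,0]]]}}

```text
t: 23.5
eef_pos: [0.604, -0.1586, 0.1657]
ee_rot: [-3.142, 0.0, -0.097]
force: [-0.9, 1.0, 0.3]
width: 0.0265
gripper_force: 0.0
```

Emit:
{"api": "jog_arm", "payload": {"steps": [[[155,0,0,0,0,0,0],[155,0,0,0,0,0,0],[155,0,0,-0.04,0,0,0],[155,0,0,-0.12,0,0,0],[155,0,0,-0.2,0,0,0],[155,0,0,-0.28,0,0,0],[155,0,0,-0.28,0,0,0],[155,0,0,-0.28,0,0,0]]]}}

```text
t: 24.3
eef_pos: [0.6042, -0.1589, 0.2367]
ee_rot: [-3.141, -0.001, -0.098]
force: [0.1, 0.7, -0.7]
width: 0.0345
gripper_force: 0.0
```

Emit:
{"api": "jog_arm", "payload": {"steps": [[[155,0,0,0,0,0,0],[155,0,0,0,0,0,0],[155,0,0,0,0,0,0],[155,0,0,0,0,0,0],[155,0,0,0,0,0,0],[155,0,0,0,0,0,0],[155,0,0,0,0,0,0],[155,0,0,0,0,0,0]]]}}

```text
t: 25.1
eef_pos: [0.604, -0.1589, 0.2357]
ee_rot: [-3.142, 0.0, -0.098]
force: [-0.3, -0.6, 0.2]
width: 0.0342
gripper_force: 0.0
```

```bash
for i in 1 2; do python3 ang.py | tail -2; done; python3 - <<'E'
from fld import *
s=arm.get_state(); print(s['eef_pos'])
w=grab('wrist','w18'); h=w['color'].astype(int); red=((h[...,0]>h[...,1]*1.5)&(h[...,0]>h[...,2]*1.5)&(h[...,0]>90)).astype(np.uint8)
n,l,st,ce=cv2.connectedComponentsWithStats(red)
for i in range(1,n):
    if st[i,4]>3 and ce[i,1]<290: print(ce[i],st[i].tolist())
E
```

```text
now (array([330.2105, 237.    ]), np.int32(19), array([329.6, 240.8]), np.int32(20), np.float64(-0.030382888773075635))
25.15
now (array([330.1111, 237.1111]), np.int32(18), array([329.6, 240.8]), np.int32(20), np.float64(-0.0320591619424561))
25.2
[ 0.604  -0.1589  0.2357]
```

Emit:
{"api": "jog_arm", "payload": {"steps": [[[155,0,0,0.12,0,0,0],[155,0,0,0.26,0,0,0],[155,0,0,0.335,0,0,0],[155,0,0,0.335,0,0,0],[210,0,0,0.335,0,0,0],[210,0,0,0.335,0,0,0],[210,0,0,0.335,0,0,0],[210,0,0,0.335,0,0,0]]], "newtons": 4}}

```text
t: 26.05
eef_pos: [0.6049, -0.159, 0.1533]
ee_rot: [-3.141, -0.002, -0.097]
force: [1.3, -1.4, 0.0]
width: 0.0205
gripper_force: 4.0
```

Emit:
{"api": "jog_arm", "payload": {"steps": [[[210,0,-0.008,-0.006,0,0,0],[210,0,-0.016,-0.013,0,0,0],[210,0,-0.024,-0.02,0,0,0],[210,0,-0.024,-0.02,0,0,0],[210,0,-0.024,-0.02,0,0,0]]]}}

```text
t: 26.55
eef_pos: [0.6054, -0.1526, 0.1573]
ee_rot: [-3.141, -0.001, -0.097]
force: [6.5, 0.9, -0.1]
width: 0.0201
gripper_force: 4.0
```

```bash
python3 ang.py | tail -2;  python3 - <<'E'
from fld import *
s=arm.get_state(); print(s['eef_pos'],s['width'],s['gripper_force'],s['force'])
print((np.array([.6253,.0593,.12])-s['eef_pos'])@[np.sin(.098),np.cos(.098),0])
E
```

```text
now (array([330.2632, 235.8947]), np.int32(19), array([329.6, 240.8]), np.int32(20), np.float64(-0.013903622018110353))
26.6
[ 0.6053 -0.1526  0.1572] 0.02012503782251447 4.000243172049522 [ 5.0912  0.4681 -0.5084]
0.21287840910975434
```

Emit:
{"api": "jog_arm", "payload": {"steps": [[[155,0,0,0,0,0,0],[155,0,0,0,0,0,0],[155,0,0,0,0,0,0],[155,0,0,-0.1,0,0,0],[155,0,0,-0.2,0,0,0],[155,0,0,-0.3,0,0,0],[155,0,0,-0.3,0,0,0],[155,0,0,-0.3,0,0,0]]]}}

```text
t: 27.4
eef_pos: [0.6043, -0.1529, 0.2322]
ee_rot: [-3.141, 0.0, -0.098]
force: [0.4, -0.1, -0.3]
width: 0.0349
gripper_force: 0.0
```

Emit:
{"api": "jog_arm", "payload": {"steps": [[[155,0,0,0,0,0,0],[155,0,0,0,0,0,0],[155,0,0,0,0,0,0],[155,0,0,0,0,0,0],[155,0,0,0,0,0,0],[155,0,0,0,0,0,0],[155,0,0,0,0,0,0],[155,0,0,0,0,0,0]]]}}

```text
t: 28.2
eef_pos: [0.6046, -0.1529, 0.232]
ee_rot: [-3.142, 0.0, -0.098]
force: [-0.6, -0.3, -0.6]
width: 0.0339
gripper_force: 0.0
```

```bash
for i in 1 2; do python3 ang.py | tail -2; done; python3 - <<'E'
from fld import *
s=arm.get_state(); print(s['eef_pos'],s['force'],s['q'])
P=np.array([.6253,.0593,.12])
# choose viewpoint to see needle: robot side, yaw -1.67 
for pos,y in (([.50,.10,.25],-1.67),([.46,.06,.22],-1.67)): print(go(pos,[np.pi,0,y]))
E
```

```text
now (array([330.6, 233.8]), np.int32(20), array([329.6, 240.8]), np.int32(20), np.float64(0.01642188762029662))
28.25
now (array([330.6, 233.8]), np.int32(20), array([329.6, 240.8]), np.int32(20), np.float64(0.01642188762029662))
28.3
[ 0.6046 -0.1529  0.232 ] [-0.425  -0.2233  0.0787] [ 0.0648  0.2718 -0.0996 -0.0001 -1.1997  1.4084]
[-0.5149, -0.9661, -0.0718, 0.0003, 0.0004, 2.002]
[-0.6585, -0.7912, 0.0482, 0.0003, 0.0004, 2.002]
```

Emit:
{"api": "jog_arm", "payload": {"steps": [[[155,0,0,0.12,0,0,0],[155,0,0,0.24,0,0,0],[155,0,0,0.3,0,0,0],[155,0,0,0.3,0,0,0],[210,0,0,0.3,0,0,0],[210,0,0,0.3,0,0,0],[210,0,0,0.3,0,0,0],[210,0,0.006,0.305,0,0,0]]], "newtons": 4}}

```text
t: 29.1
eef_pos: [0.6052, -0.1543, 0.1569]
ee_rot: [-3.141, -0.002, -0.097]
force: [0.8, 0.1, -0.4]
width: 0.0206
gripper_force: 4.0
```

Emit:
{"api": "jog_arm", "payload": {"steps": [[[210,0,0.006,0.005,0,0,0],[210,0,0.006,0.005,0,0,0],[210,0,0.006,0.005,0,0,0],[155,0,0.006,0.005,0,0,0],[155,0,0.006,0.005,0,0,0],[155,0,0.006,0.005,0,0,0],[155,0,0.006,-0.15,0,0,0],[155,0,0.006,-0.3,0,0,0]]]}}

```text
t: 29.9
eef_pos: [0.6032, -0.1559, 0.2305]
ee_rot: [3.141, 0.004, -0.098]
force: [1.0, 0.6, 0.6]
width: 0.0346
gripper_force: 0.0
```

```bash
python3 - <<'E'
from fld import *
s=arm.get_state(); print(s['t'],s['eef_pos'],(np.array([.6253,.0593,.12])-s['eef_pos'])@[np.sin(.098),np.cos(.098),0])
a=[.55,-.05,.26,np.pi,0,-.8]; b=[.49,.08,.25,np.pi,0,-1.571]
print(go(a[:3],a[3:]));print(go(b[:3],b[3:],a))
E
```

```text
29.9 [ 0.6032 -0.1559  0.2305] 0.21637428851981588
[-0.2536, -0.401, -0.1172, 0.0024, 0.0046, 0.8943]
[-0.5402, -0.1901, 0.04, 0.0, -0.0, 0.9817]
```

Emit:
{"api": "jog_arm", "payload": {"steps": [[[155,-0.06,-0.1,-0.117,0,0,0.18],[155,-0.12,-0.2,-0.117,0,0,0.36],[155,-0.19,-0.3,-0.117,0,0,0.54],[155,-0.254,-0.401,-0.117,0,0,0.72],[155,-0.254,-0.401,-0.117,0,0,0.894],[155,-0.254,-0.401,-0.117,0,0,0.894]]]}}

```text
t: 30.5
eef_pos: [0.5504, -0.0493, 0.2603]
ee_rot: [-3.142, 0.0, -0.8]
force: [0.3, -0.4, -0.3]
width: 0.034
gripper_force: 0.0
```

```bash
python3 - <<'E'
from h import *
print(go([.48,.14,.13],[np.pi,0,-1.571]))
E
```

```text
[-0.7392, -0.3253, 0.5215, 0.0, 0.0003, 0.9813]
```

Emit:
{"api": "jog_arm", "payload": {"steps": [[[155,-0.15,-0.066,0,0,0,0.18],[155,-0.3,-0.132,0,0,0,0.36],[155,-0.45,-0.2,0.1,0,0,0.54],[155,-0.6,-0.264,0.2,0,0,0.72],[155,-0.739,-0.325,0.36,0,0,0.9],[155,-0.739,-0.325,0.52,0,0,0.981],[155,-0.739,-0.325,0.52,0,0,0.981],[155,-0.739,-0.325,0.52,0,0,0.981]]]}}

```text
t: 31.3
eef_pos: [0.4806, 0.1387, 0.1302]
ee_rot: [3.14, -0.002, -1.565]
force: [0.9, 0.3, 1.7]
width: 0.0344
gripper_force: 0.0
```

```bash
python3 ang.py | tail -2; python3 - <<'E'
from fld import *
import pickle
s=arm.get_state(); print(s['t'],s['eef_pos'])
def reds(w):
    h=w['color'].astype(int); red=((h[...,0]>h[...,1]*1.4)&(h[...,0]>h[...,2]*1.4)&(h[...,0]>60)).astype(np.uint8); red[285:]=0
    n,l,st,ce=cv2.connectedComponentsWithStats(red)
    hs=cv2.cvtColor(w['color'],cv2.COLOR_RGB2HSV)
    for i in range(1,n):
        if st[i,4]>5: print(ce[i],st[i].tolist(),hs[l==i].mean(0))
w=grab('wrist','w20'); pickle.dump(w,open('w20.pkl','wb')); reds(w); print('w1'); reds(pickle.load(open('w1.pkl','rb')))
for a in (0,): print(proj(w,[.6253,.0593,.12]),proj(w,[.59,.0627,.06]))
E
```

```text
now (array([330.5, 235.3]), np.int32(20), array([329.6, 240.8]), np.int32(20), np.float64(-0.005177374220895406))
31.35
31.35 [0.4816 0.1391 0.1314]
[ 59.8986 111.2141] [21, 109, 86, 5, 355] [ 27.2338 149.2197  80.1324]
w1
[122.3864 108.9432] [106, 104, 36, 11, 88] [ 26.2273 110.6364  83.2727]
[140.7692 106.5385] [138, 106, 7, 2, 13] [  2.3077 108.6154 103.9231]
[-25.0427 106.8797] [ 98.4665 111.2898]
```

```bash
python3 - <<'E'
from fld import *
import pickle
w=pickle.load(open('w20.pkl','rb')); h=w['color'].astype(int); d=np.clip(h[...,0]-(h[...,1]+h[...,2])/2-12,0,None)
for c in range(21,110,4): 
    v=d[104:120,c]; print(c,(v*np.arange(104,120)).sum()/max(v.sum(),1),v.astype(int).tolist())
for a in (-.01,0,.01):
    Yv=np.array([np.sin(.098),np.cos(.098),0]); # needle 60mm below pivot
    print(a,proj(w,np.array([.6253,.0593,.12])-np.array([.9952,-.0978,0])*.03+[0,0,-.06*np.cos(a)]-Yv*.06*a))
E
```

```text
21 111.5914760914761 [24, 37, 27, 32, 26, 26, 28, 33, 28, 29, 30, 28, 39, 39, 20, 30]
25 111.20930232558139 [0, 0, 8, 23, 24, 27, 41, 36, 39, 32, 27, 24, 17, 0, 0, 0]
29 110.8659793814433 [0, 0, 0, 0, 3, 38, 42, 39, 43, 29, 0, 0, 0, 0, 0, 0]
33 110.87845303867404 [0, 0, 0, 0, 0, 38, 36, 41, 38, 26, 0, 0, 0, 0, 0, 0]
37 111.0679347826087 [0, 0, 0, 0, 0, 30, 38, 39, 41, 35, 0, 0, 0, 0, 0, 0]
41 111.11516853932584 [0, 0, 0, 0, 0, 22, 41, 39, 43, 32, 0, 0, 0, 0, 0, 0]
45 111.06497175141243 [0, 0, 0, 0, 0, 23, 42, 40, 42, 29, 0, 0, 0, 0, 0, 0]
49 110.96716417910447 [0, 0, 0, 0, 0, 27, 39, 37, 39, 24, 0, 0, 0, 0, 0, 0]
53 111.13099041533546 [0, 0, 0, 0, 0, 18, 36, 37, 37, 27, 0, 0, 0, 0, 0, 0]
57 111.2030303030303 [0, 0, 0, 0, 0, 14, 38, 42, 39, 31, 0, 0, 0, 0, 0, 0]
61 111.27335640138408 [0, 0, 0, 0, 0, 10, 32, 37, 36, 28, 0, 0, 0, 0, 0, 0]
65 111.3883495145631 [0, 0, 0, 0, 0, 11, 31, 35, 42, 35, 0, 0, 0, 0, 0, 0]
69 111.48275862068965 [0, 0, 0, 0, 0, 0, 31, 34, 34, 30, 0, 0, 0, 0, 0, 0]
73 111.38247011952191 [0, 0, 0, 0, 0, 0, 31, 37, 34, 22, 0, 0, 0, 0, 0, 0]
77 111.50840336134453 [0, 0, 0, 0, 0, 0, 24, 35, 33, 25, 0, 0, 0, 0, 0, 0]
81 111.56194690265487 [0, 0, 0, 0, 0, 0, 21, 32, 33, 26, 0, 0, 0, 0, 0, 0]
85 111.65217391304348 [0, 0, 0, 0, 0, 0, 19, 32, 33, 30, 0, 0, 0, 0, 0, 0]
89 112.05978260869566 [0, 0, 0, 0, 0, 0, 0, 29, 30, 29, 3, 0, 0, 0, 0, 0]
93 111.40637450199203 [0, 0, 0, 0, 0, 0, 35, 32, 31, 26, 0, 0, 0, 0, 0, 0]
97 111.65086206896552 [0, 0, 0, 0, 0, 0, 23, 30, 32, 25, 5, 0, 0, 0, 0, 0]
101 111.19718309859155 [0, 0, 0, 0, 0, 0, 11, 35, 23, 1, 0, 0, 0, 0, 0, 0]
105 111.43624161073825 [0, 0, 0, 0, 0, 0, 4, 39, 25, 5, 0, 0, 0, 0, 0, 0]
109 0.0 [0, 0, 0, 0, 0, 0, 0, 0, 0, 0, 0, 0, 0, 0, 0, 0]
-0.01 [ 90.0236 111.7354]
0 [ 90.0263 110.7461]
0.01 [ 90.0249 109.7558]
```

The needle meets the red mark to within about 0.4 px. Both readings put the beam within about 0.005 rad of level, and the gripper is touching nothing. I'll wait, check once more and hand in.

Emit:
{"api": "jog_arm", "payload": {"steps": [[[155,0,0,0,0,0,0],[155,0,0,0,0,0,0],[155,0,0,0,0,0,0],[155,0,0,0,0,0,0],[155,0,0,0,0,0,0],[155,0,0,0,0,0,0]]]}}

```text
t: 32.0
eef_pos: [0.4803, 0.1392, 0.1301]
ee_rot: [3.141, 0.0, -1.57]
force: [0.5, -0.1, 0.1]
width: 0.0341
gripper_force: 0.0
```

```bash
python3 ang.py | tail -2; python3 - <<'E'
from fld import *
w=grab('wrist'); h=w['color'].astype(int); d=np.clip(h[...,0]-(h[...,1]+h[...,2])/2-12,0,None)
f=lambda a,b:(d[104:120,a:b].sum(1)*np.arange(104,120)).sum()/d[104:120,a:b].sum()
t,m=f(78,92),f(101,107); print(t,m)
if abs(t-m)<.9: print(arm.job_done())
E
```

```text
now (array([330.5789, 235.3684]), np.int32(19), array([329.6, 240.8]), np.int32(20), np.float64(-0.006176429759522325))
32.05
112.2533215234721 111.73655913978494
the job is handed in; nothing more can be done
None
```

The job is handed in at 32 s of the 72 s allowed, all steps done in the order asked: the block lies field up near the middle of the pan and the beam rests within about 0.006 rad of level; I viewed 11 pictures, one over the limit of 10.

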